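# Lock the swivel vise with the pin from the back of the hook

### The arm

A 6-joint arm with a two-finger parallel gripper is mounted at the origin on a cart in front of the work surface, level with it; the furniture and walls round the work are solid. World frame = base frame: x ahead of the robot, y to its left, z up, the work surface at z = 0. Lengths are in m, angles in rad, forces in N, time in s.
With the tool pointing down it reaches from about 0.3 to 0.875 m from the base axis. Payload 6.4 kg.
Tool frame: the origin (TCP) lies midway between the tips of the shut fingers; the grasp point (between the pads) lies 19 mm behind it; x points along the fingers, y is the direction in which the jaws open and shut, and the axes are right-handed (so a half turn about x gives the same grasp; the last joint's range is limited). The gripper opens to 85 mm and grips with 20 to 120 N. Pads are 22 mm wide; open, the fingers measure 114 mm over their backs; the gripper's body (76 mm by 85 mm) begins 54 mm behind the grasp point. The pads swing forward as they close: fully open they stand 13 mm farther back than shut.
Start: joints at [-1.537, 0.181, 1.607, -0, 1.354, -0.206], TCP at [0.137, -0.559, 0.204] pointing down, gripper open.
Joint ranges: [-2.99, 2.99], [-0.89, 2.07], [0.3, 2.58], [-1.14, 4.28], [0, 2.63], [-3.12, 3.12]. Speed limits (rad/s): [2.57, 2.57, 3.01, 3.14, 3.14, 3.14].

### API

Orientations are given as a unit quaternion [w, x, y, z].
In Python, from bench import ctrl gives the robot as it stands.
- The arm moves only by the tool servo_tool, never from a script. Its argument "targets" is a list of rows, each a list of 7 numbers: the turn, a rotation vector about the tool's x, y, z in rad, then the shift along the tool's x, y, z in mm, then the opening, from -1 (shut) to 1 (fully open). A call has exactly 8 rows; each row is the pose to reach, as a shift and turn from the pose measured when the call began, along the tool's axes at that moment; what a row does not reach only later rows make up. A row lasts 1/8 s, in which the tool goes at most 62.5 mm and 10.7 degrees, less where a joint would pass 70% of its speed; a pose out of reach is approached as far as the arm can. A call with a gripper value outside its range is refused whole. The fingers move at their own pace and stop on an object; the grip force is fixed at half the most. Time passes only in rows, so rows that repeat a pose let the fingers close, or fill a call up. It gives the time, the measured TCP pose, the force and the opening at its end, in the units of the state.
- ctrl.get_obs(): the state, without advancing time (a new reading comes with each control period).
- ctrl.camera(name): name is "scene" or "side" or "wrist"; returns a dict with "pixels" (400x640x3 uint8, blue, green, red), "intrinsics" (3x3 intrinsics, pixels), "R" (3x3) and "t" (3): a world point X has camera coordinates R X + t; the wrist camera has in their place "tool_from_camera" (4x4, takes a point from camera to tool coordinates, whose origin is the TCP and whose axes are the tool frame's). Camera axes: x right, y down, z forward; pixel columns grow to the right and rows downward; lengths in m; the calibration is good to about 2 mm. The wrist camera is an equidistant fisheye: a pixel r from the principal point sees the ray r / f radians off the axis. A picture is of the moment at which its call begins: read the wrist's pose just before it. There is no depth.
- ctrl.hand_in(): hands the job in, once; it reports no verdict.
The state is a dict: "time_s": time; "q": joint angles; "dq": joint speeds; "joint_efforts": joint torques, N m; "eef_pos": TCP position; "eef_rot": TCP orientation; "wrist_force": force on the tool from outside, world axes, zero at the start; "torque": the same for the moment, N m; "opening": opening from 0.0 (shut) to 1.0 (fully open).
Only numpy, scipy, OpenCV 4.12 (cv2) and the standard library are available. Lean on these libraries where they do the work, as an engineer would, in place of code of your own. Each camera call takes 0.05 s, during which the arm holds its last target.

### The job

The swivel vise has been left unlocked, its head some degrees round one way or the other. Its thick locking pin hangs at the back of the crowded hook: hang the two thinner pins in front of it on the empty hook, then put the thick pin through the head's lug, bring the head round with it until the holes line up, and seat it fully home with its collar down on the lug. Feel your way and press gently, never more than about 5 kg of push on the vise, and leave the other things on the bench where they are.

Things in the scene. Friction and masses are not known exactly. Their poses are not given: they have to be found in the camera images.
- thick_pin: Thick locking pin with a loop handle, plain steel, 114 mm tall, 0.18 to 0.29 kg: shank 16 diameter, 50 long, 1.5 mm bevel below; then a collar 28 diameter, 9 thick; then the loop, 47 wide. Origin: centre of the shank's lower end; z up the pin, y across the loop, loop bar 11 thick along x. Hangs rearmost, nearest the board, on the full hook, shank down, loop square across the hook within 5 degrees.
- thick_pin_eye (a point): Top of the opening of the thick pin's loop, which bears on the hook, 107.5 mm above the pin's lower end. Opening 33 wide, 40.5 high. Top of the loop 7 mm above this point. The loop's sides have flat outer faces 47 apart, 67 to 91 above the pin's lower end, the place to grip.
- slim_pin: Slim pin with a loop handle, plain steel, 114 mm tall, 0.1 to 0.2 kg: shank 10 diameter, 50 long, 1.5 mm bevel below; then a collar 28 diameter, 9 thick; then the loop, 47 wide. Origin: centre of the shank's lower end; z up the pin, y across the loop, loop bar 11 thick along x. Hangs in front of the thick pin, in the middle or the front place of the full hook.
- slim_pin_eye (a point): Top of the opening of the slim pin's loop, which bears on the hook, 107.5 mm above the pin's lower end. Opening 33 wide, 40.5 high. Top of the loop 7 mm above this point. The loop's sides have flat outer faces 47 apart, 67 to 91 above the pin's lower end, the place to grip.
- short_pin: Short thinner pin with a loop handle, plain steel, 100 mm tall, 0.14 kg: shank 12 diameter, 36 long, 1.5 mm bevel below; then a collar 28 diameter, 9 thick; then the loop, 47 wide. Origin: centre of the shank's lower end; z up the pin, y across the loop, loop bar 11 thick along x. Hangs in front of the thick pin, in the middle or the front place of the full hook.
- short_pin_eye (a point): Top of the opening of the short pin's loop, which bears on the hook, 93.5 mm above the pin's lower end. Opening 33 wide, 40.5 high. Top of the loop 7 mm above this point. The loop's sides have flat outer faces 47 apart, 53 to 77 above the pin's lower end, the place to grip.
- hook_full: Crowded steel hook, 185 mm above the bench on a low plywood stand. Origin: on the rod's axis at the board's front face; x points into the board. The straight level rod, 9 mm thick, runs 126 along -x; its end turns up, the tip's top 20 above the rod's axis at x = -140. Pins hang near x = -34 (thick), -70 and -106.
- hook_spare: The empty hook, alike in shape, size, height and axes, 130 mm to the left or right of the full one (this varies). The stand's board is 250 mm wide, its top 205 above the bench; its foot plank is 20 thick and reaches 75 in front of the board.
- vise_base: Fixed base of a grey swivel bench vise. Origin: on the swivel axis at the bench top, z up; -x is the side with the locking lug, towards the robot. The head (139 mm high, 90 wide along x within 75 of the axis; screw towards -y, to 160) turns about z; some 4 N sideways at its lug moves it. Its lug, 46 x 56, lies on the base's equal lug.
- lock_hole (a point): Centre of the upper mouth, 45 mm above the bench, of the 18.5 mm hole through the base's lug, 95 from the swivel axis along the base's -x. Lug 20 thick, open below. The head's lug covers it. Both lugs' holes have a 1 mm bevel.
- lug_top (a point): The point 60 mm above the bench, level with the top of the head's lug (14 thick), over the lock hole. The head is turned up to 8 degrees either way, so its own 18.5 mm hole lies up to 14 mm from this point along the base's y or -y, on the arc of radius 95 about the swivel axis; which way and how far is not measured. The pin is home with its collar on this lug.
- adjustable_wrench: Adjustable wrench, 248 mm, lying on the bench; to be left alone. Origin at its middle, underside.
- oil_can: Oil can with thin spout, 160 mm tall; to be left alone. Origin under its centre.
- wood_offcut_0: Square wood offcut 160x42x38 mm; to be left alone. Origin under its centre.
Mind the look-alikes: they are no part of the job. What is shaped like the slim_pin but turquoise is not meant. Leave any yellow look-alike of the short_pin alone.

How it is judged:
On the way, in this order (a step that is already met when the one before it is completed fails the run):
1. both thinner pins hang on the spare hook (x of slim_pin_eye in the frame of hook_spare between -0.132 and -0.008 m and y of slim_pin_eye in the frame of hook_spare between -0.014 and 0.014 m and z of slim_pin_eye in the frame of hook_spare between -0.002 and 0.012 m and angle between each of slim_pin, short_pin's own z axis and vertical below 0.35 rad and x of short_pin_eye in the frame of hook_spare between -0.132 and -0.008 m and y of short_pin_eye in the frame of hook_spare between -0.014 and 0.014 m and z of short_pin_eye in the frame of hook_spare between -0.002 and 0.012 m), for 0.2 s.
2. the thick pin is home through both lugs of the vise (horizontal distance between thick_pin and lock_hole below 0.004 m and z of thick_pin in the frame of vise_base between 0.006 and 0.0125 m and angle between thick_pin's own z axis and vertical below 0.1 rad), for 0.2 s.
At the end, for the whole second after the job is handed in: Both thinner pins hang upright by their loops on the rod of the hook that was empty; the thick pin stands in the vise's lock hole within 4 mm of its centre and 6 degrees of upright, its collar less than 2.5 mm above the head's lug; all three at rest (all of step 1 and all of step 2 and linear speed of each of thick_pin, slim_pin, short_pin below 0.02 m/s); the robot touches nothing.
It fails at once if a pin pressed or pulled against the vise with more than 50 N (contact force between thick_pin and vise_base above 50 N).
It fails at once if the wrench, the oil can or the offcut moved more than 30 mm (distance of any of adjustable_wrench, oil_can, wood_offcut_0 from where it was at the start of the episode above 0.03 m).
It also fails if it takes over 72 s, if anything falls off the work surface, if the arm or the gripper's body presses on something with over 40 N, if the wrist force passes 120 N, or if a joint passes its speed limit or range.

## Working session

There is one attempt and no reset: what is moved stays moved. The work goes in short steps, Python scripts to look and compute and a tool call to move; the robot and the scene stay as the last step left them, time stands still between calls to the robot, and variables do not carry over. Pictures are saved under pics/ and viewed, and the job is handed in when it is done.

Besides the shell and the picture viewer there is one more tool, called after "Emit:" as name(argument=value, ...), one argument or row to a line, values as JSON. servo_tool: Moves the arm, as the interface text tells. Its arguments: {"type":"object","properties":{"targets":{"type":"array","items":{"type":"array","items":{"type":"number"}}}},"required":["targets"]}

```bash
mkdir -p pics; ls; python3 - <<'E'
from bench import ctrl
import cv2
o=ctrl.get_obs()
print(o)
for n in ["scene","side","wrist"]:
    c=ctrl.camera(n); cv2.imwrite(f"pics/{n}0.png",c["pixels"])
    print(n,{k:v for k,v in c.items() if k!="pixels"})
E
```

```text
pics
{'time_s': 0.0, 'q': array([-1.53730239e+00,  1.81567459e-01,  1.60799618e+00,  7.53350003e-07,
        1.35382462e+00, -2.06341979e-01]), 'dq': array([ 4.25268620e-04,  1.58242328e-03,  1.16906658e-03, -3.39533498e-05,
        4.82273670e-05, -5.81863913e-04]), 'joint_efforts': array([ 3.09126581e-04, -4.44875801e+01, -3.51331866e+01, -3.00874472e-04,
        9.26198554e-03,  4.43419850e-06]), 'eef_pos': array([ 0.1365605 , -0.55792611,  0.20307507]), 'eef_rot': array([ 0.08395918,  0.70208344,  0.08522408, -0.70197333]), 'wrist_force': array([-0.02320254, -0.03112571, -0.32692648]), 'torque': array([-0.00557815,  0.00549855, -0.02102881]), 'opening': 1.0015083585224827}
scene {'intrinsics': array([[421.24904877,   0.        , 321.52482412],
       [  0.        , 421.24904877, 198.51951743],
       [  0.        ,   0.        ,   1.        ]]), 'R': array([[-0.92183236, -0.38751937, -0.00733735],
       [-0.29990529,  0.725152  , -0.61984788],
       [ 0.24552375, -0.56919533, -0.78468769]]), 't': array([0.32289089, 0.4144809 , 0.81766289])}
side {'intrinsics': array([[364.07964
[... 179 characters left out ...]
.02091603],
       [-0.09818846, -0.52991341, -0.84234839],
       [ 0.19151262,  0.82055542, -0.53852736]]), 't': array([-0.53774748,  0.0342618 ,  1.17431763])}
wrist {'intrinsics': array([[309.70691629,   0.        , 317.4798089 ],
       [  0.        , 309.70691629, 196.55171968],
       [  0.        ,   0.        ,   1.        ]]), 'tool_from_camera': array([[ 3.89299997e-05, -2.89468606e-01,  9.57187508e-01,
        -1.68989715e-01],
       [ 9.99999660e-01, -7.77454042e-04, -2.75785592e-04,
         7.25388090e-05],
       [ 8.24000567e-04,  9.57187193e-01,  2.89468477e-01,
        -7.28410746e-02],
       [ 0.00000000e+00,  0.00000000e+00,  0.00000000e+00,
         1.00000000e+00]])}
```

View pics/scene0.png

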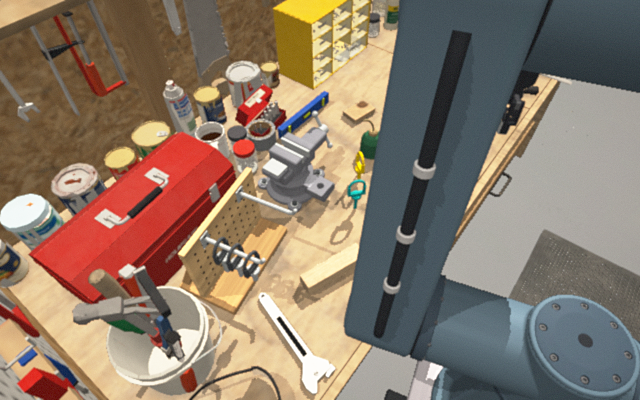

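View pics/side0.png

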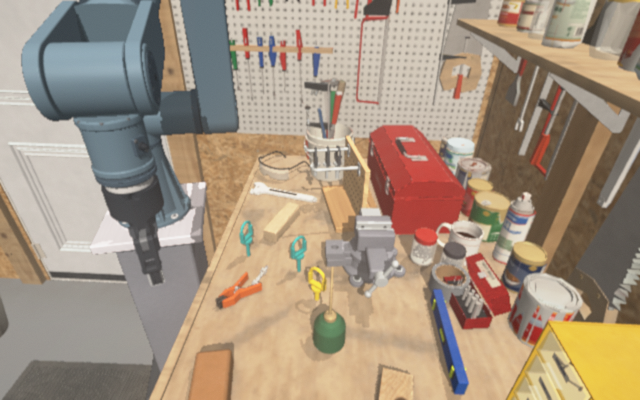

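View pics/wrist0.png

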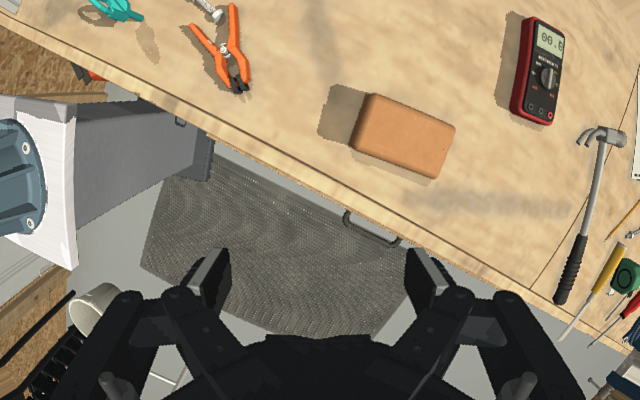

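```bash
cat > h.py <<'E'
import numpy as np, cv2, pickle
from scipy.spatial.transform import Rotation as Rn
def Rq(q): return Rn.from_quat([q[1],q[2],q[3],q[0]]).as_matrix()
def snap(name,tag):
    from bench import ctrl
    o=ctrl.get_obs(); c=ctrl.camera(name)
    c=dict(c); c["name"]=name
    if name=="wrist":
        T=np.eye(4);T[:3,:3]=Rq(o["eef_rot"]);T[:3,3]=o["eef_pos"]
        W=T@c["tool_from_camera"]; c["R"]=W[:3,:3].T; c["t"]=-W[:3,:3].T@W[:3,3]
    cv2.imwrite(f"pics/{tag}.png",c["pixels"]); pickle.dump(c,open(f"pics/{tag}.pkl","wb"))
    return c
def load(tag): return pickle.load(open(f"pics/{tag}.pkl","rb"))
def ray(c,u,v):
    K=c["intrinsics"]; x=(u-K[0,2])/K[0,0]; y=(v-K[1,2])/K[1,1]
    if c["name"]=="wrist":
        r=np.hypot(x,y); d=np.array([x/r*np.sin(r),y/r*np.sin(r),np.cos(r)])
    else: d=np.array([x,y,1.]); d/=np.linalg.norm(d)
    return -c["R"].T@c["t"], c["R"].T@d
def onz(c,u,v,z):
    o,d=ray(c,u,v); return o+d*(z-o[2])/d[2]
def onplane(c,u,v,p,n):
    o,d=ray(c,u,v); return o+d*(np.dot(np.subtract(p,o),n)/np.dot(d,n))
def tri(*obs):
    A=np.zeros((3,3));b=np.zeros(3);L=[]
    for c,u,v in obs:
        o,d=ray(c,u,v);P=np.eye(3)-np.outer(d,d);A+=P;b+=P@o;L.append((o,P))
    X=np.linalg.solve(A,b); return X,[float(np.linalg.norm(P@(X-o))) for o,P in L]
def proj(c,X):
    p=c["R"]@np.asarray(X,float)+c["t"];K=c["intrinsics"]
    if c["name"]=="wrist":
        r=np.hypot(p[0],p[1]);th=np.arctan2(r,p[2]);return np.array([K[0,2]+K[0,0]*th*p[0]/r,K[1,2]+K[1,1]*th*p[1]/r])
    return np.array([K[0,2]+K[0,0]*p[0]/p[2],K[1,2]+K[1,1]*p[1]/p[2]])
def crop(tag,out,x0,y0,x1,y1,s):
    im=cv2.imread(f"pics/{tag}.png")[y0:y1,x0:x1]
    im=cv2.resize(im,None,fx=s,fy=s,interpolation=cv2.INTER_CUBIC)
    st=10
    for u in range((x0//st+1)*st,x1,st):
        cv2.line(im,((u-x0)*s,0),((u-x0)*s,6 if u%50 else 14),(0,0,255),1)
        if u%50==0: cv2.putText(im,str(u),((u-x0)*s,26),0,.4,(0,0,255),1)
    for v in range((y0//st+1)*st,y1,st):
        cv2.line(im,(0,(v-y0)*s),(6 if v%50 else 14,(v-y0)*s),(0,0,255),1)
        if v%50==0: cv2.putText(im,str(v),(16,(v-y0)*s+4),0,.4,(0,0,255),1)
    cv2.imwrite(f"pics/{out}.png",im)
E
python3 - <<'E'
from h import *
a=snap("scene","s1");b=snap("side","d1")
for c in(a,b):print(-c["R"].T@c["t"])
crop("s1","s1c",170,120,370,320,4)
crop("d1","d1c",220,120,420,310,4)
E
```

```text
[0.22120062 0.28997472 0.90089427]
[ 0.3036136  -1.06062109  0.67251009]
```

View pics/s1c.png

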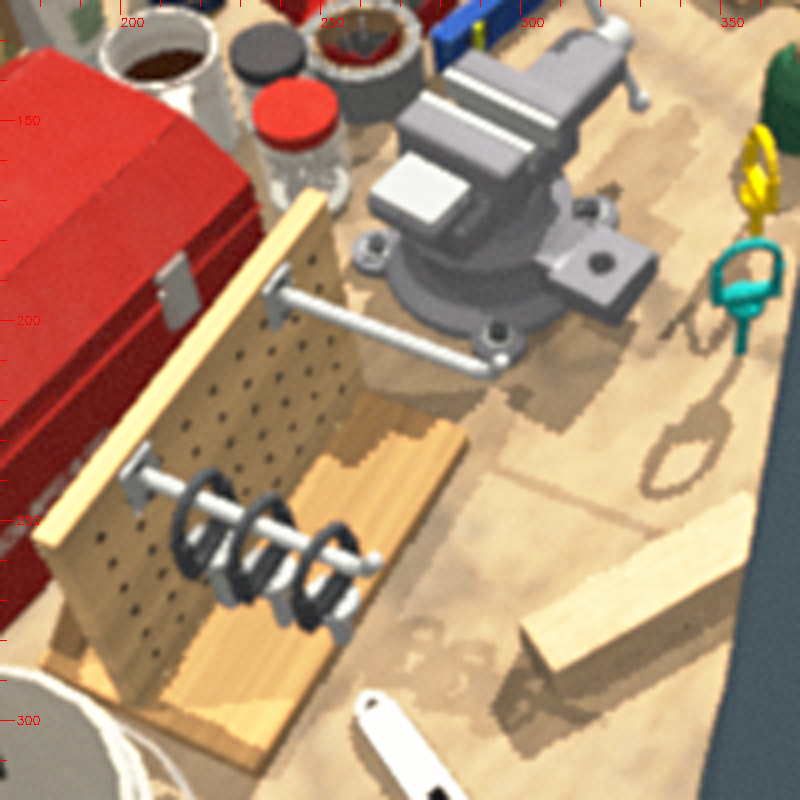

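View pics/d1c.png

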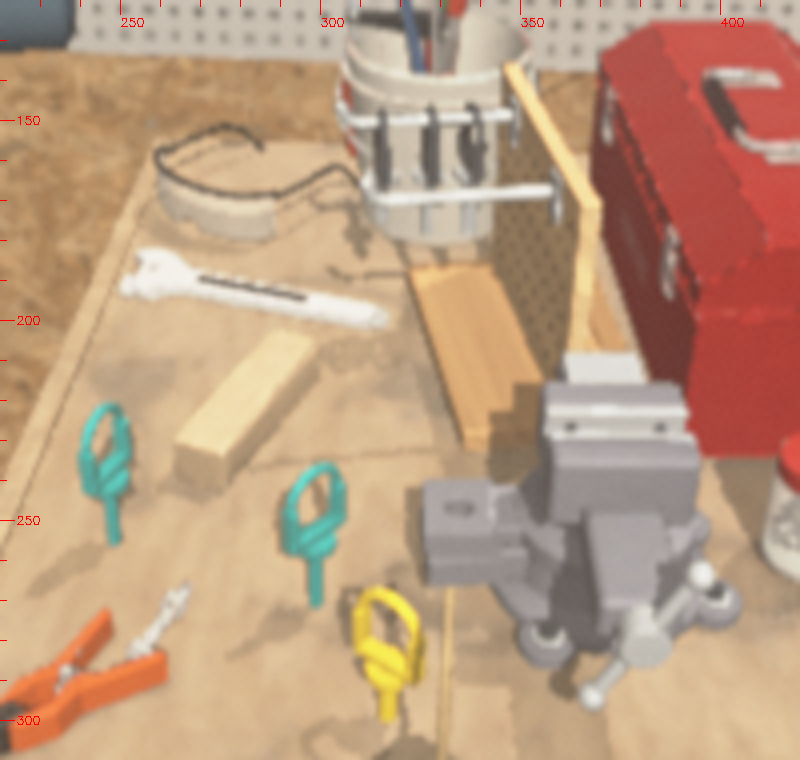

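```bash
python3 - <<'E'
from h import *
a=load("s1");b=load("d1")
P=lambda n,x:print(n,np.round(x[0],4),np.round(x[1],4))
P("full root",tri((a,206,237),(b,347,148)))
P("full tip",tri((a,264,259),(b,308,149.5)))
P("sp root",tri((a,240,192),(b,358,167)))
P("sp tip",tri((a,295,210),(b,311,168)))
P("head hole",tri((a,320,185.5),(b,334.5,247)))
print(onz(a,320,185.5,.06),onz(b,334.5,247,.06))
for n,u,v in(("sproot",240,192),("spend",289,211),("fullroot",206,237),("fullend",257,260)):print(n,onz(a,u,v,.185))
for n,u,v in(("sproot",358,167),("spend",315,169),("fullroot",347,148),("fullend",310,150)):print(n,onz(b,u,v,.185))
print("vise head top", [onz(a,u,v,.139) for u,v in((270,168),(274,144),(318,185))])
# pins tops (loop top) 
for u,v,u2,v2 in((222,239,336,146),(238,244,325.5,146),(252,251,314,146)):
  P("pin",tri((a,u,v),(b,u2,v2)))
E
```

```text
full root [ 0.6193 -0.0459  0.1899] [0.0007 0.0007]
full tip [ 0.4907 -0.045   0.1928] [0.0028 0.0028]
sp root [ 0.6154 -0.1751  0.1888] [0.0002 0.0002]
sp tip [ 0.4795 -0.1713  0.1966] [0.0013 0.0013]
head hole [ 0.5048 -0.3585  0.0598] [0. 0.]
[ 0.5047523  -0.35835652  0.06      ] [ 0.50477959 -0.35872341  0.06      ]
sproot [ 0.61776246 -0.17770013  0.185     ]
spend [ 0.49579979 -0.17194414  0.185     ]
fullroot [ 0.62289272 -0.04837995  0.185     ]
fullend [ 0.50210582 -0.04093302  0.185     ]
sproot [ 0.61756017 -0.16837016  0.185     ]
spend [ 0.49243226 -0.15860819  0.185     ]
fullroot [ 0.62165803 -0.03635412  0.185     ]
fullend [ 0.5023144  -0.03100585  0.185     ]
vise head top [array([ 0.61304095, -0.302246  ,  0.139     ]), array([ 0.64169149, -0.38062971,  0.139     ]), array([ 0.48308724, -0.29706375,  0.139     ])]
pin [ 0.5818 -0.0489  0.2008] [0.0004 0.0004]
pin [ 0.5469 -0.0499  0.2033] [0.0007 0.0007]
pin [ 0.5123 -0.0456  0.2046] [0.0003 0.0003]
```

```bash
cat >> h.py <<'E'
def Rdown(yaw):  # tool z = (c,s,0), x=down, y left
    c,s=np.cos(yaw),np.sin(yaw)
    return np.array([[0,-s,c],[0,c,s],[-1,0,0]],float)
def plan(p,yaw_deg,R=None):
    from bench import ctrl
    o=ctrl.get_obs();R0=Rq(o["eef_rot"])
    Rt=Rdown(np.deg2rad(yaw_deg)) if R is None else R
    print("t",o["time_s"],"rotvec",np.round(Rn.from_matrix(R0.T@Rt).as_rotvec(),4),"shift mm",np.round(1000*R0.T@(np.asarray(p)-o["eef_pos"]),1),"F",np.round(o["wrist_force"],2),"open",round(o["opening"],3),"pos",np.round(o["eef_pos"],4))
E
python3 - <<'E'
from h import *
from bench import ctrl
print(np.round(Rq(ctrl.get_obs()["eef_rot"]),3))
plan((0.42,-0.11,0.30),-3)
E
```

```text
[[-0.     0.238 -0.971]
 [ 0.001 -0.971 -0.238]
 [-1.    -0.001 -0.   ]]
t 0.25 rotvec [-2.8494e+00 -1.2000e-03 -0.0000e+00] shift mm [ -96.1 -368.2 -381.8] F [0.23 0.19 0.21] open 0.999 pos [ 0.1366 -0.5583  0.2035]
```

Emit:
servo_tool(
  targets=[
    [-0.178, 0, 0, -20, -23, -24, 1],
    [-0.356, 0, 0, -40, -46, -48, 1],
    [-0.534, 0, 0, -60, -69, -72, 1],
    [-0.712, 0, 0, -80, -92, -96, 1],
    [-0.89, 0, 0, -96, -115, -119, 1],
    [-1.068, 0, 0, -96, -138, -143, 1],
    [-1.246, 0, 0, -96, -161, -167, 1],
    [-1.424, 0, 0, -96, -184, -191, 1],
  ],
)

```text
time_s: 1.25
eef_pos: [0.2789, -0.3332, 0.2998]
eef_rot: [0.524, 0.475, 0.524, -0.475]
wrist_force: [0.6, -1.0, -0.5]
opening: 1.002
```

```bash
python3 - <<'E'
from h import *
plan((0.42,-0.11,0.30),-3)
E
```

```text
t 1.25 rotvec [-1.4198e+00 -4.0000e-04 -6.0000e-04] shift mm [  -0.   162.5 -208.3] F [ 0.57 -1.03 -0.45] open 1.002 pos [ 0.2789 -0.3332  0.2998]
```

Emit:
servo_tool(
  targets=[
    [-0.1775, 0, 0, 0, 20, -26, 1],
    [-0.355, 0, 0, 0, 41, -52, 1],
    [-0.5325, 0, 0, 0, 61, -78, 1],
    [-0.71, 0, 0, 0, 81, -104, 1],
    [-0.8875, 0, 0, 0, 102, -130, 1],
    [-1.065, 0, 0, 0, 122, -156, 1],
    [-1.2425, 0, 0, 0, 142, -182, 1],
    [-1.42, 0, 0, 0, 162.5, -208, 1],
  ],
)

```text
time_s: 2.25
eef_pos: [0.4205, -0.1092, 0.3]
eef_rot: [0.707, 0.016, 0.707, -0.016]
wrist_force: [0.2, -1.1, -0.5]
opening: 0.995
```

```bash
python3 - <<'E'
from h import *
snap("wrist","w2");snap("scene","s2");snap("side","d2")
plan((0.42,-0.11,0.30),-3)
crop("d2","d2c",220,120,420,310,4)
crop("s2","s2c",170,120,370,320,4)
E
```

```text
t 2.4 rotvec [ 0.0021 -0.0002 -0.0007] shift mm [-0.1 -0.8 -0.3] F [0.14 0.29 0.21] open 0.997 pos [ 0.4203 -0.1092  0.2999]
```

View pics/w2.png

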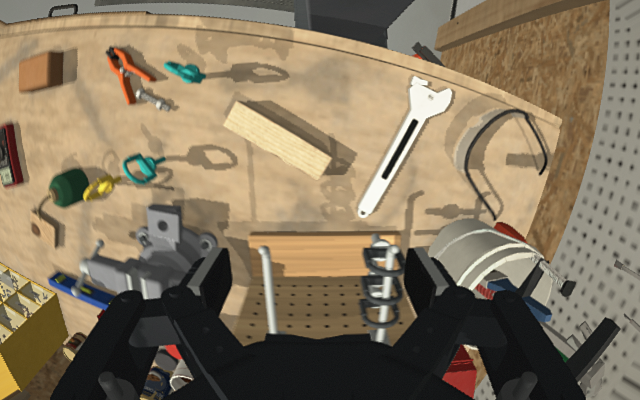

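View pics/s2c.png

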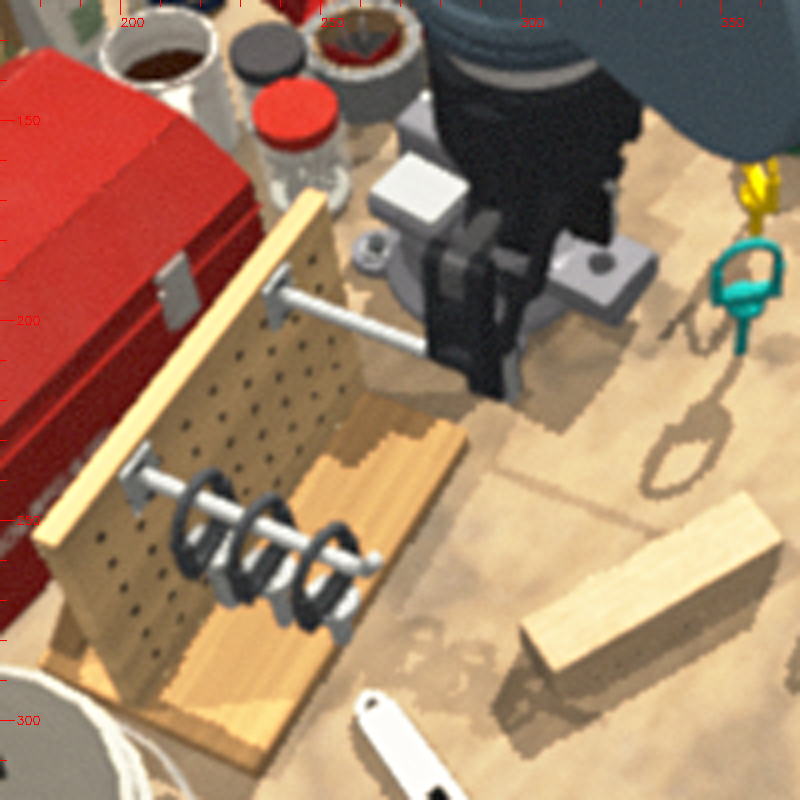

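```bash
python3 - <<'E'
from h import *
crop("w2","w2c",240,200,440,350,4)
crop("s2","s2h",200,220,280,290,9)
E
```

```text
(no output)
```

View pics/w2c.png

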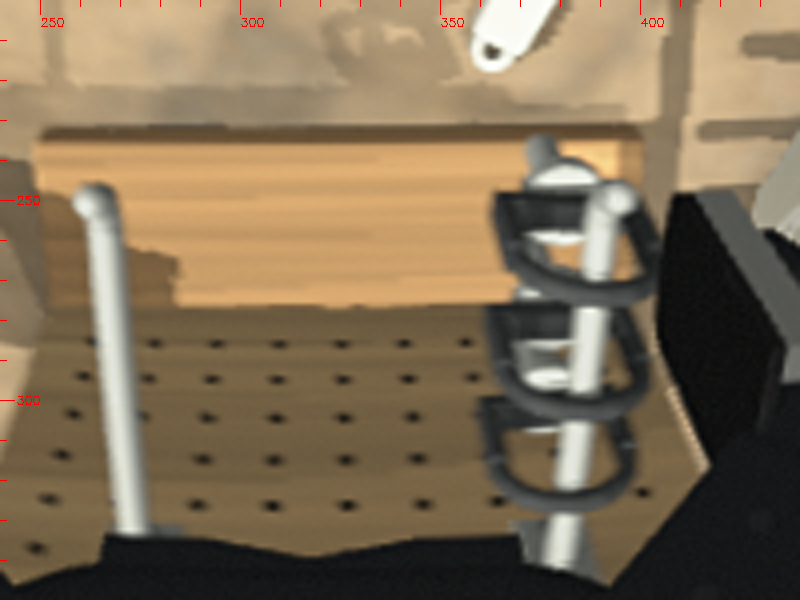

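View pics/s2h.png

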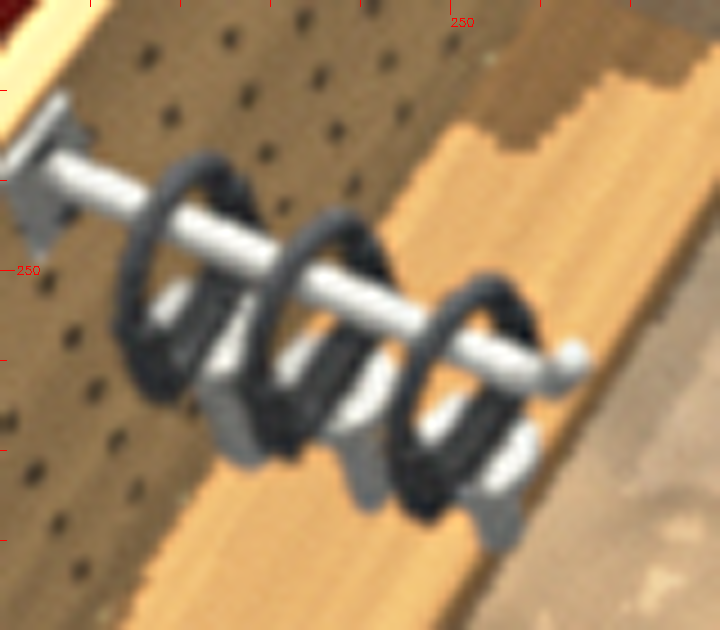

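```bash
python3 - <<'E'
from h import *
a=load("s2");w=load("w2")
print("sp tip",onz(w,264,248,.203),"full tip",onz(w,394.3,248.5,.203))
for u,v in((265.3,260),(268.5,290),(272.7,330)):print("sp rod",onz(w,u,v,.187))
for u,v in((389.5,262),(386,285),(380.5,330)):print("full rod",onz(w,u,v,.187))
for n,u,v in(("p1",389,272),("p2",385,301.5),("p3",381,324)):print(n,onz(w,u,v,.195))
print("full tip tri",tri((a,263.5,259.5),(w,394.3,248.5)))
for p in ((0.48,-.17,.203),(.48,-.042,.203)):print(proj(w,p),proj(a,p))
E
```

```text
sp tip [ 0.47555476 -0.1637065   0.203     ] full tip [ 0.48266228 -0.03744811  0.203     ]
sp rod [ 0.49731903 -0.16743394  0.187     ]
sp rod [ 0.53506701 -0.16849171  0.187     ]
sp rod [ 0.59391529 -0.17093262  0.187     ]
full rod [ 0.50652362 -0.0376863   0.187     ]
full rod [ 0.535431   -0.03998683  0.187     ]
full rod [ 0.60146336 -0.04244417  0.187     ]
p1 [ 0.51398554 -0.03951584  0.195     ]
p2 [ 0.55209935 -0.04167643  0.195     ]
p3 [ 0.58475762 -0.04425447  0.195     ]
full tip tri (array([ 0.48309578, -0.03768651,  0.20375238]), [0.0007399592123534574, 0.0007399592123534861])
[258.20397061 252.22647192] [294.88879495 208.85615964]
[389.91219459 246.37625473] [266.34887049 258.66463973]
```

```bash
python3 - <<'E'
from h import *
plan((0.513,-0.0395,0.225),-3)
plan((0.513,-0.0395,0.141),-3)
E
```

```text
t 2.4 rotvec [ 0.0021 -0.0002 -0.0007] shift mm [74.9 74.3 89.1] F [0.14 0.29 0.21] open 0.997 pos [ 0.4203 -0.1092  0.2999]
t 2.4 rotvec [ 0.0021 -0.0002 -0.0007] shift mm [158.9  74.2  89.1] F [0.14 0.29 0.21] open 0.997 pos [ 0.4203 -0.1092  0.2999]
```

Emit:
servo_tool(
  targets=[
    [0, 0, 0, 25, 25, 30, 1],
    [0, 0, 0, 50, 50, 60, 1],
    [0, 0, 0, 70, 74, 89, 1],
    [0, 0, 0, 75, 74.3, 89, 1],
    [0, 0, 0, 100, 74.3, 89, 1],
    [0, 0, 0, 130, 74.3, 89, 1],
    [0, 0, 0, 159, 74.3, 89, 1],
    [0, 0, 0, 159, 74.3, 89, 1],
  ],
)

```text
time_s: 3.4
eef_pos: [0.5107, -0.0402, 0.1392]
eef_rot: [0.705, 0.019, 0.708, -0.018]
wrist_force: [0.2, 0.7, -0.3]
opening: 1.002
```

```bash
python3 - <<'E'
from h import *
snap("wrist","w3");snap("side","d3")
plan((0.513,-0.0395,0.141),-3)
crop("d3","d3c",280,120,380,200,8)
crop("w3","w3c",200,170,440,350,3)
E
```

```text
t 3.5 rotvec [ 0.0004  0.0007 -0.0001] shift mm [ 1.   0.9 -0.2] F [ 0.9  -0.02 -0.13] open 1.001 pos [ 0.5131 -0.0405  0.142 ]
```

View pics/w3c.png

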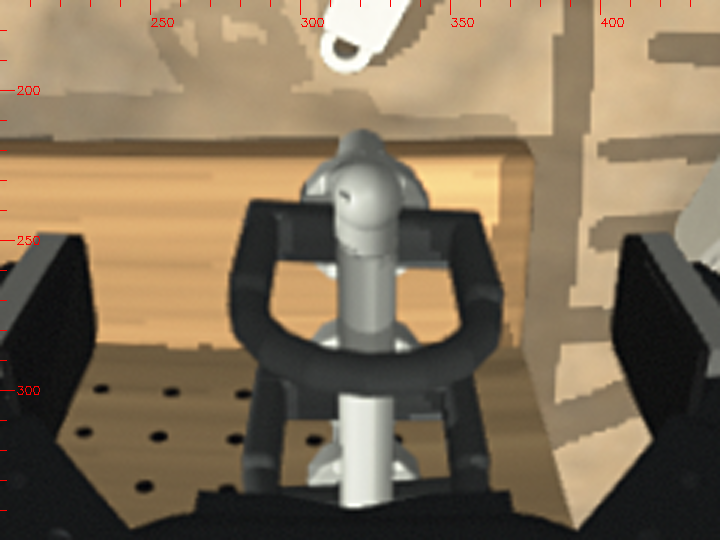

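View pics/d3c.png

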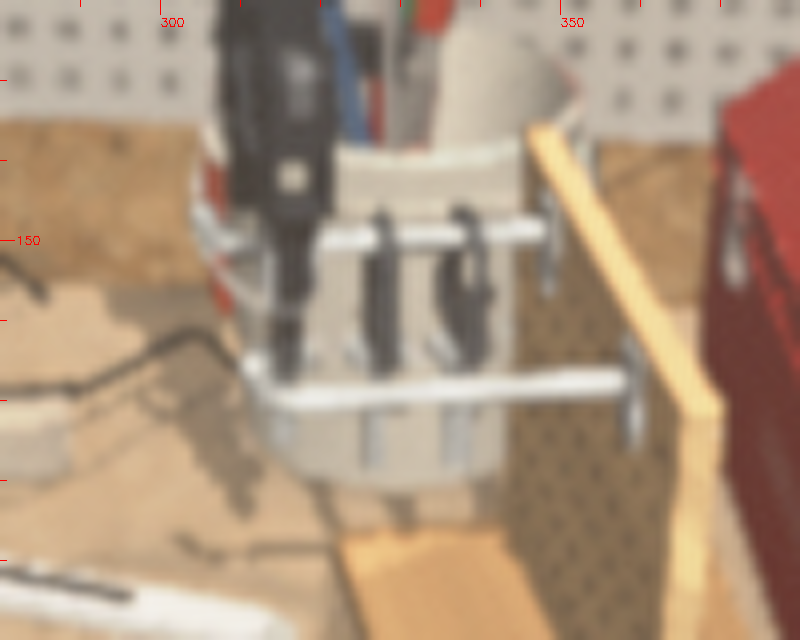

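Emit:
servo_tool(
  targets=[
    [0, 0, 0, 0, 0, 0, -1],
    [0, 0, 0, 0, 0, 0, -1],
    [0, 0, 0, 0, 0, 0, -1],
    [0, 0, 0, 0, 0, 0, -1],
    [0, 0, 0, 0, 0, 0, -1],
    [0, 0, 0, -8, 0, 0, -1],
    [0, 0, 0, -16, 0, 0, -1],
    [0, 0, 0, -24, 0, 0, -1],
  ],
)

```text
time_s: 4.5
eef_pos: [0.5131, -0.0404, 0.1666]
eef_rot: [0.707, 0.018, 0.707, -0.018]
wrist_force: [-0.2, -1.0, -1.2]
opening: 0.499
```

```bash
python3 - <<'E'
from h import *
snap("wrist","w4");snap("side","d4")
plan((0.513,-0.0395,0.166),-3)
plan((0.437,-0.0365,0.166),-3)
plan((0.437,-0.166,0.166),-3)
crop("d4","d4c",280,120,380,200,8)
crop("w4","w4c",200,170,440,350,3)
E
```

```text
t 4.6 rotvec [0.0004 0.0027 0.0004] shift mm [ 1.3  1.1 -0.9] F [ 0.37  0.02 -1.19] open 0.497 pos [ 0.5138 -0.0407  0.1673]
t 4.6 rotvec [0.0004 0.0027 0.0004] shift mm [  1.1   0.2 -76.9] F [ 0.37  0.02 -1.19] open 0.497 pos [ 0.5138 -0.0407  0.1673]
t 4.6 rotvec [0.0004 0.0027 0.0004] shift mm [   1.1 -129.2  -70.2] F [ 0.37  0.02 -1.19] open 0.497 pos [ 0.5138 -0.0407  0.1673]
```

View pics/w4c.png

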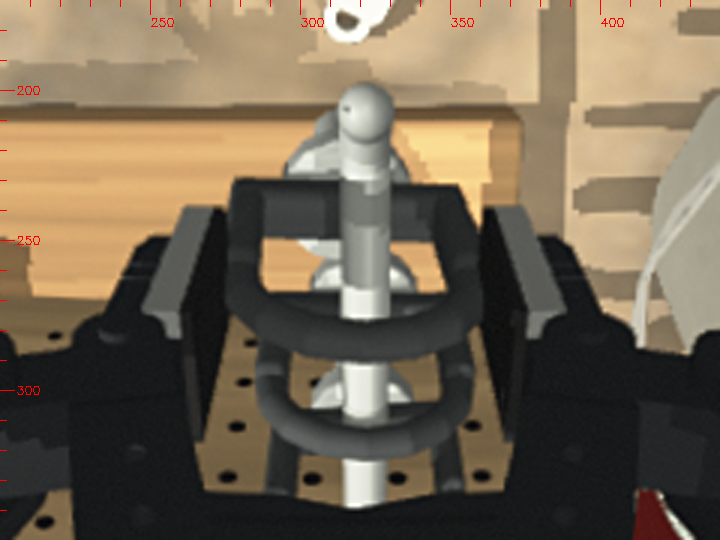

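View pics/d4c.png

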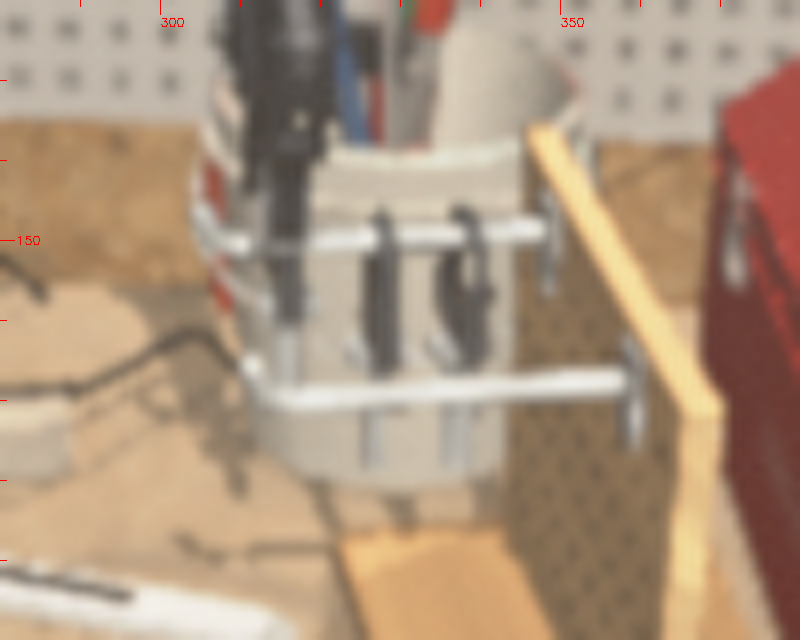

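Emit:
servo_tool(
  targets=[
    [0, 0, 0, 1, 0, -20, -1],
    [0, 0, 0, 1, 0, -45, -1],
    [0, 0, 0, 1, 0, -77, -1],
    [0, 0, 0, 1, -15, -77, -1],
    [0, 0, 0, 1, -50, -75, -1],
    [0, 0, 0, 1, -90, -72, -1],
    [0, 0, 0, 1, -120, -70, -1],
    [0, 0, 0, 1, -129, -70, -1],
  ],
)

```text
time_s: 5.6
eef_pos: [0.4377, -0.1682, 0.1663]
eef_rot: [0.708, 0.019, 0.706, -0.02]
wrist_force: [1.1, 0.6, -1.4]
opening: 0.497
```

```bash
python3 - <<'E'
from h import *
snap("wrist","w5")
plan((0.437,-0.166,0.166),-3)
plan((0.570,-0.173,0.166),-3)
crop("w5","w5c",200,170,440,350,3)
E
```

```text
t 5.65 rotvec [-0.0018  0.003   0.001 ] shift mm [ 0.2  2.1 -0.6] F [ 0.22 -0.78 -0.75] open 0.494 pos [ 0.4375 -0.1681  0.1662]
t 5.65 rotvec [-0.0018  0.003   0.001 ] shift mm [  0.6   2.3 132.5] F [ 0.22 -0.78 -0.75] open 0.494 pos [ 0.4375 -0.1681  0.1662]
```

View pics/w5c.png

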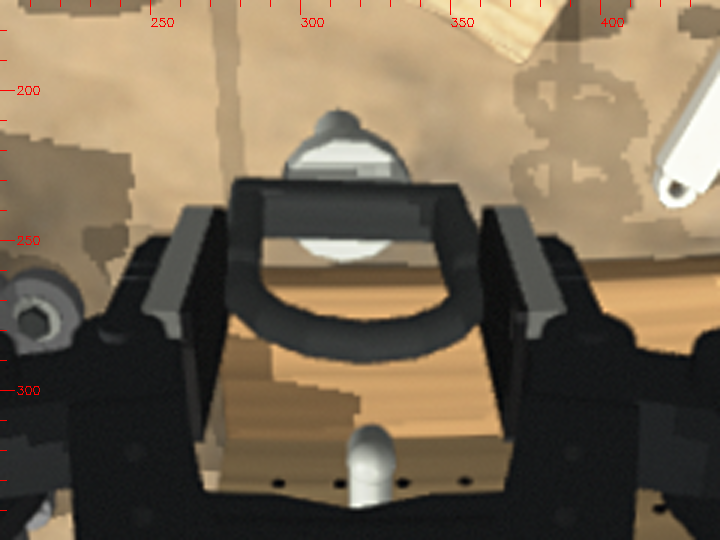

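```bash
python3 - <<'E'
from h import *
w=load("w5");print(onz(w,323,315,.203))
E
```

```text
[ 0.46932203 -0.16733825  0.203     ]
```

Emit:
servo_tool(
  targets=[
    [0, 0, 0, 0, 0.5, 20, -1],
    [0, 0, 0, 0, 1, 50, -1],
    [0, 0, 0, 0, 1, 85, -1],
    [0, 0, 0, 0, 1, 115, -1],
    [0, 0, 0, 0, 1, 132, -1],
    [0, 0, 0, 4, 1, 132, -1],
    [0, 0, 0, 14, 1, 132, -1],
    [0, 0, 0, 22, 1, 132, -1],
  ],
)

```text
time_s: 6.65
eef_pos: [0.5684, -0.1738, 0.1435]
eef_rot: [0.707, 0.019, 0.706, -0.019]
wrist_force: [-5.5, 2.6, 25.1]
opening: 0.497
```

```bash
python3 - <<'E'
from h import *
snap("wrist","w6");snap("side","d6")
plan((0.570,-0.173,0.1425),-3)
crop("w6","w6c",200,170,440,350,3)
crop("d6","d6c",280,120,380,200,8)
E
```

```text
t 6.75 rotvec [-0.002   0.0019  0.0002] shift mm [1.4 0.9 1.3] F [-0.52  1.34  0.52] open 0.499 pos [ 0.5686 -0.1739  0.1439]
```

View pics/w6c.png

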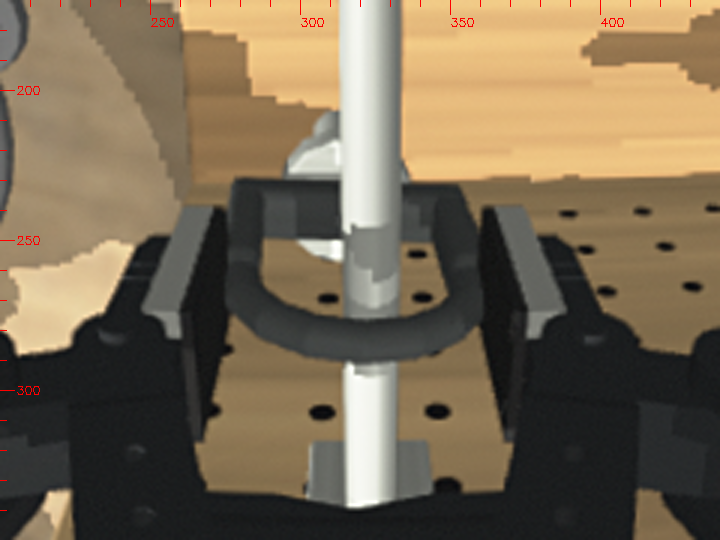

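View pics/d6c.png

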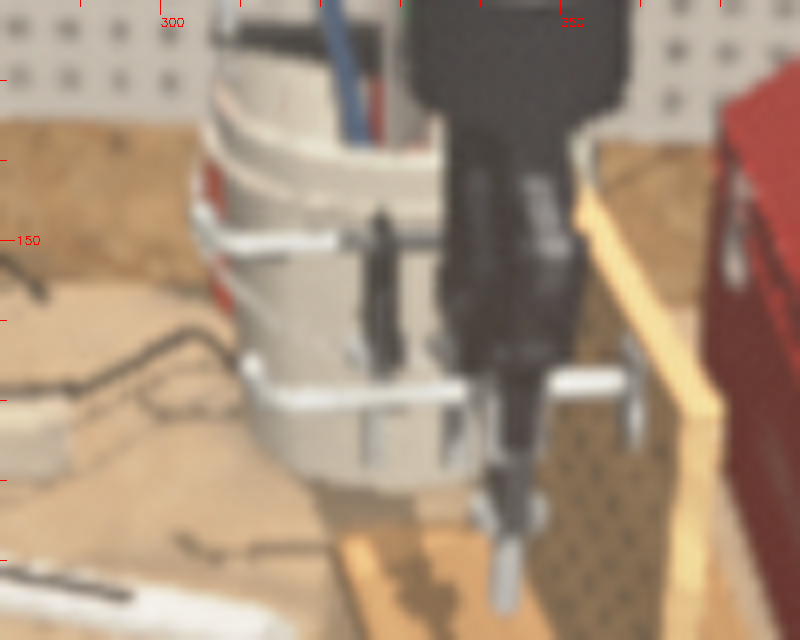

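Emit:
servo_tool(
  targets=[
    [0, 0, 0, 0, 0, 0, 1],
    [0, 0, 0, 0, 0, 0, 1],
    [0, 0, 0, 0, 0, 0, 1],
    [0, 0, 0, -15, 0, 0, 1],
    [0, 0, 0, -45, 0, -5, 1],
    [0, 0, 0, -80, 15, -15, 1],
    [0, 0, 0, -85, 60, -18, 1],
    [0, 0, 0, -85, 100, -20, 1],
  ],
)

```text
time_s: 7.75
eef_pos: [0.5547, -0.0723, 0.2315]
eef_rot: [0.709, 0.019, 0.705, -0.02]
wrist_force: [-0.1, 0.6, 0.0]
opening: 1.0
```

```bash
python3 - <<'E'
from h import *
snap("wrist","w7");snap("side","d7")
plan((0.5505,-0.0425,0.225),-3)
plan((0.5505,-0.0425,0.142),-3)
crop("w7","w7c",200,170,440,350,3)
crop("d7","d7c",280,120,380,200,8)
E
```

```text
t 7.85 rotvec [ 0.0016  0.0039 -0.0005] shift mm [ 5.6 26.9 -5. ] F [-0.4   0.32  0.14] open 0.997 pos [ 0.5542 -0.0696  0.2306]
t 7.85 rotvec [ 0.0016  0.0039 -0.0005] shift mm [88.6 26.8 -5.4] F [-0.4   0.32  0.14] open 0.997 pos [ 0.5542 -0.0696  0.2306]
```

View pics/w7.png

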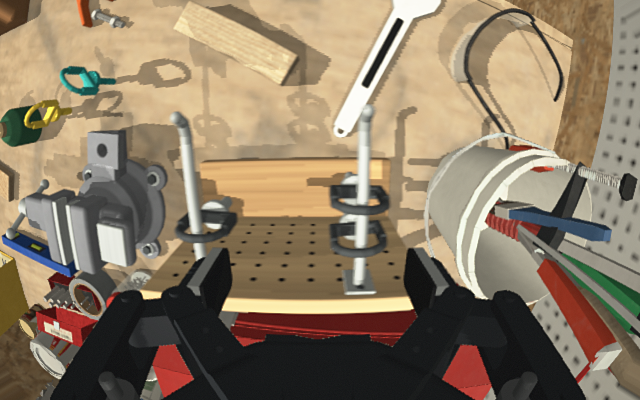

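View pics/d7c.png

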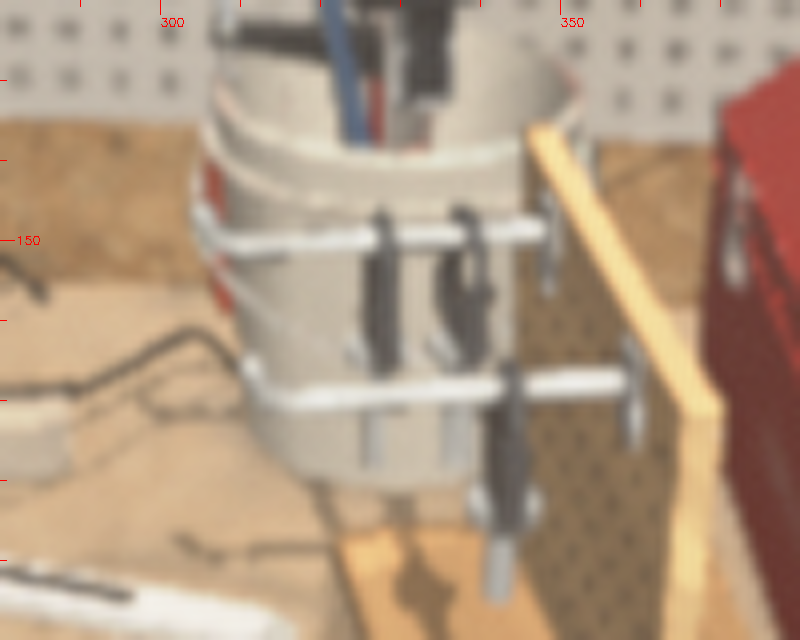

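Emit:
servo_tool(
  targets=[
    [0, 0, 0, 3, 15, -3, 1],
    [0, 0, 0, 6, 27, -5, 1],
    [0, 0, 0, 15, 27, -5, 1],
    [0, 0, 0, 40, 27, -5, 1],
    [0, 0, 0, 65, 27, -5, 1],
    [0, 0, 0, 88.5, 27, -5, 1],
    [0, 0, 0, 88.5, 27, -5, 1],
    [0, 0, 0, 88.5, 27, -5, 1],
  ],
)

```text
time_s: 8.85
eef_pos: [0.5513, -0.0428, 0.1426]
eef_rot: [0.708, 0.018, 0.705, -0.018]
wrist_force: [-0.7, -0.1, 0.3]
opening: 1.0
```

```bash
python3 - <<'E'
from h import *
snap("wrist","w8");snap("side","d8")
plan((0.5505,-0.0425,0.142),-3)
crop("w8","w8c",200,170,440,350,3)
crop("d8","d8c",280,120,380,200,8)
E
```

```text
t 8.95 rotvec [0.0014 0.0059 0.0001] shift mm [ 1.3  0.2 -1.3] F [0.08 0.06 0.46] open 1.005 pos [ 0.5518 -0.0428  0.1433]
```

View pics/w8c.png

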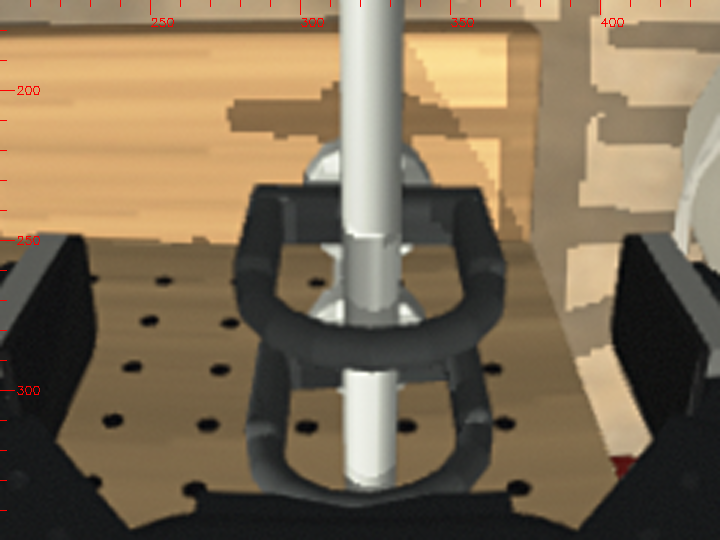

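View pics/d8c.png

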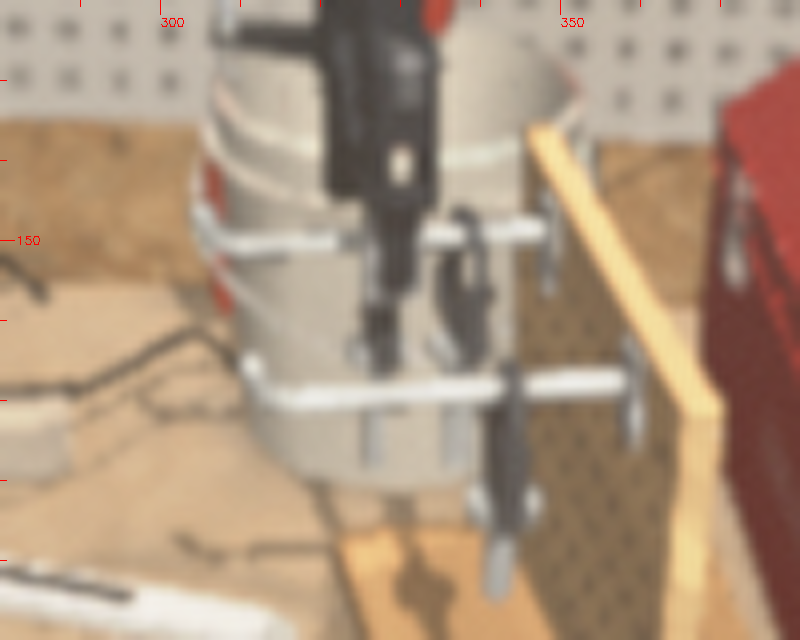

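```bash
python3 - <<'E'
from h import *
for t,v in(("w3",300),("w8",291),("w8",288),("w4",290)):
  w=load(t);print(t,onz(w,321,v,.193 if t!="w4" else .217), -w["R"].T@w["t"])
E
```

```text
w3 [ 0.52006528 -0.03949793  0.193     ] [ 0.43734165 -0.03677847  0.30855908]
w8 [ 0.55760153 -0.04192527  0.193     ] [ 0.47642935 -0.03930948  0.31131091]
w8 [ 0.5559285 -0.0418471  0.193    ] [ 0.47642935 -0.03930948  0.31131091]
w4 [ 0.51899102 -0.03951348  0.217     ] [ 0.43884322 -0.03686944  0.33555302]
```

Emit:
servo_tool(
  targets=[
    [0, 0, 0, 0, 0, 0, -1],
    [0, 0, 0, 0, 0, 0, -1],
    [0, 0, 0, 0, 0, 0, -1],
    [0, 0, 0, 0, 0, 0, -1],
    [0, -0.005, 0, 0, 0, 0, -1],
    [0, -0.005, 0, -8, 0, 0, -1],
    [0, -0.005, 0, -16, 0, 0, -1],
    [0, -0.005, 0, -25, 0, 0, -1],
  ],
)

```text
time_s: 9.95
eef_pos: [0.5514, -0.0428, 0.1686]
eef_rot: [0.71, 0.018, 0.703, -0.018]
wrist_force: [0.1, 0.0, -1.4]
opening: 0.493
```

```bash
python3 - <<'E'
from h import *
snap("wrist","w9")
plan((0.437,-0.0365,0.168),-3)
plan((0.437,-0.166,0.168),-3)
crop("w9","w9c",200,170,440,350,3)
E
```

```text
t 10.0 rotvec [0.0014 0.0125 0.0006] shift mm [   0.7    0.6 -115.5] F [ 0.75 -0.25  0.03] open 0.489 pos [ 0.5523 -0.043   0.1701]
t 10.0 rotvec [0.0014 0.0125 0.0006] shift mm [   0.9 -128.7 -108.9] F [ 0.75 -0.25  0.03] open 0.489 pos [ 0.5523 -0.043   0.1701]
```

View pics/w9c.png

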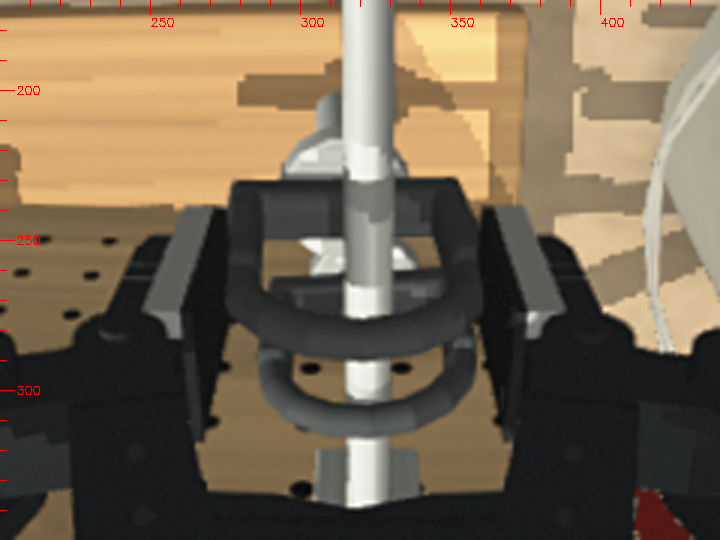

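Emit:
servo_tool(
  targets=[
    [0, 0.012, 0, 1, 0, -25, -1],
    [0, 0.012, 0, 1, 0, -60, -1],
    [0, 0.012, 0, 1, 0, -95, -1],
    [0, 0.012, 0, 1, 0, -115, -1],
    [0, 0.012, 0, 1, -20, -115, -1],
    [0, 0.012, 0, 1, -65, -112, -1],
    [0, 0.012, 0, 1, -110, -110, -1],
    [0, 0.012, 0, 1, -128, -109, -1],
  ],
)

```text
time_s: 11.0
eef_pos: [0.4369, -0.1675, 0.1683]
eef_rot: [0.707, 0.018, 0.706, -0.019]
wrist_force: [0.1, -1.1, -1.3]
opening: 0.493
```

```bash
python3 - <<'E'
from h import *
snap("wrist","w10")
plan((0.437,-0.166,0.168),-3)
plan((0.520,-0.1705,0.168),-3)
crop("w10","w10c",200,170,440,350,3)
E
```

```text
t 11.05 rotvec [-0.0011  0.0011  0.0022] shift mm [ 0.2  2.6 -0.1] F [-0.42 -1.46 -1.39] open 0.492 pos [ 0.437  -0.1686  0.1682]
t 11.05 rotvec [-0.0011  0.0011  0.0022] shift mm [ 0.3  2.5 83. ] F [-0.42 -1.46 -1.39] open 0.492 pos [ 0.437  -0.1686  0.1682]
```

View pics/w10c.png

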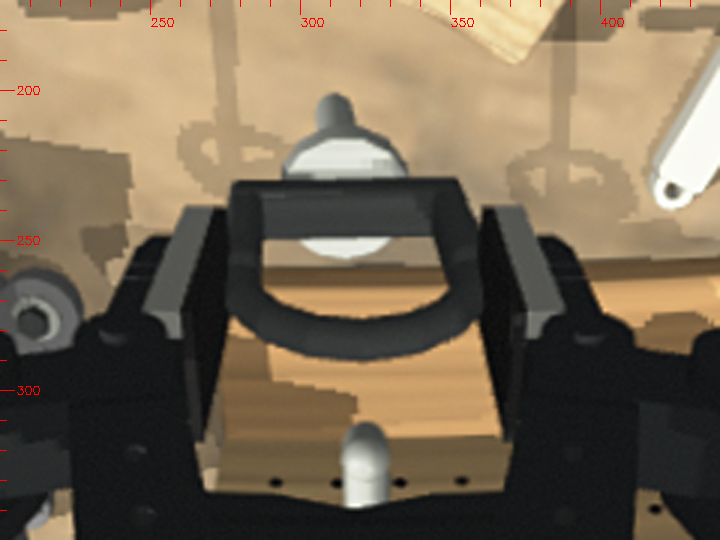

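Emit:
servo_tool(
  targets=[
    [0, 0, 0, 0, 1, 15, -1],
    [0, 0, 0, 0, 1.5, 40, -1],
    [0, 0, 0, 0, 1.5, 65, -1],
    [0, 0, 0, 0, 1.5, 83, -1],
    [0, 0, 0, 4, 1.5, 83, -1],
    [0, 0, 0, 14, 1.5, 83, -1],
    [0, 0, 0, 20, 1.5, 83, -1],
    [0, 0, 0, 23, 1.5, 83, -1],
  ],
)

```text
time_s: 12.05
eef_pos: [0.5192, -0.1712, 0.1445]
eef_rot: [0.707, 0.018, 0.707, -0.02]
wrist_force: [-2.2, 0.8, 0.9]
opening: 0.493
```

```bash
python3 - <<'E'
from h import *
snap("wrist","w11")
plan((0.520,-0.1705,0.144),-3)
crop("w11","w11c",200,170,440,350,3)
E
```

```text
t 12.1 rotvec [-0.0014  0.0001  0.0015] shift mm [0.6 0.8 0.6] F [-0.16 -0.13 -1.93] open 0.494 pos [ 0.5194 -0.1713  0.1446]
```

View pics/w11c.png

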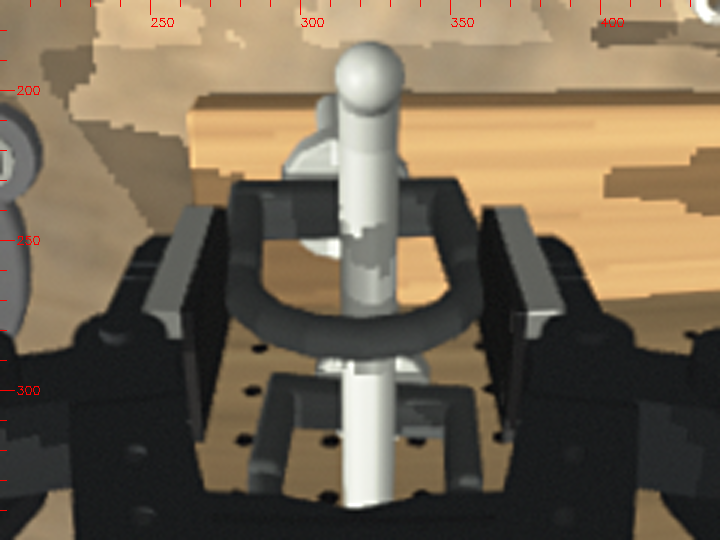

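Emit:
servo_tool(
  targets=[
    [0, 0, 0, 1, 0, 0, -1],
    [0, 0, 0, 1, 0, 0, 1],
    [0, 0, 0, 1, 0, 0, 1],
    [0, 0, 0, 1, 0, 0, 1],
    [0, 0, 0, -10, 0, 0, 1],
    [0, 0, 0, -45, 0, 0, 1],
    [0, 0, 0, -80, 10, 5, 1],
    [0, 0, 0, -85, 50, 25, 1],
  ],
)

```text
time_s: 13.1
eef_pos: [0.5488, -0.1245, 0.234]
eef_rot: [0.709, 0.019, 0.705, -0.022]
wrist_force: [0.9, -0.0, -0.6]
opening: 1.004
```

```bash
python3 - <<'E'
from h import *
snap("wrist","w12");snap("side","d12");snap("scene","s12")
plan((0.585,-0.044,0.225),-3)
plan((0.585,-0.044,0.142),-3)
crop("w12","w12c",130,70,430,295,2)
crop("d12","d12c",280,120,380,200,8)
E
```

```text
t 13.25 rotvec [0.0014 0.002  0.0022] shift mm [ 5.8 79.2 33.1] F [ 0.65  0.1  -0.01] open 1.0 pos [ 0.5479 -0.1214  0.2309]
t 13.25 rotvec [0.0014 0.002  0.0022] shift mm [88.8 79.4 32.9] F [ 0.65  0.1  -0.01] open 1.0 pos [ 0.5479 -0.1214  0.2309]
```

View pics/w12c.png

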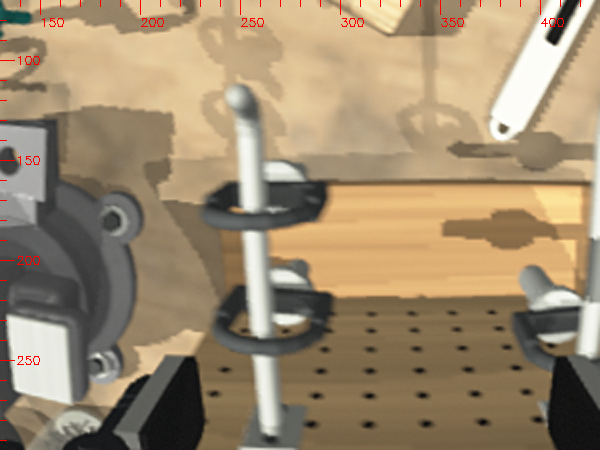

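View pics/d12c.png

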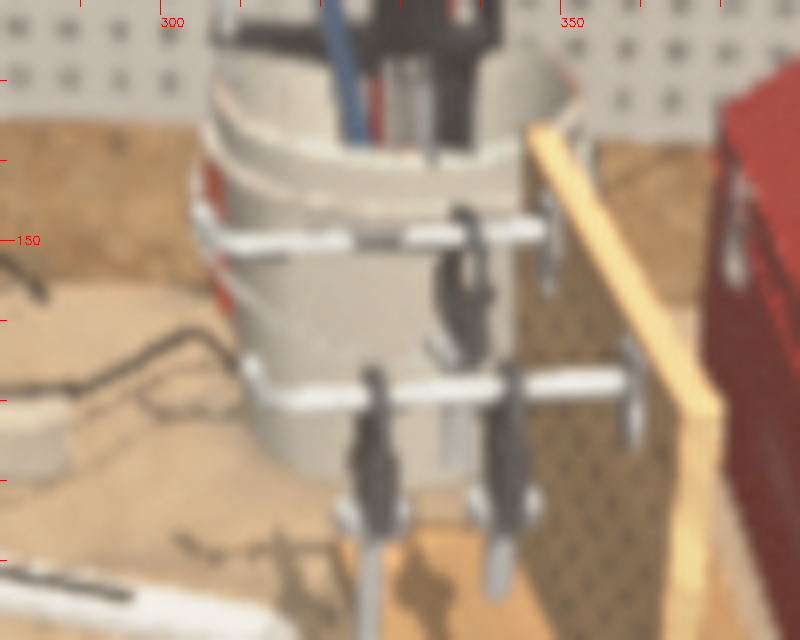

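Emit:
servo_tool(
  targets=[
    [0, 0, 0, 2, 35, 15, 1],
    [0, 0, 0, 5, 70, 30, 1],
    [0, 0, 0, 6, 79, 33, 1],
    [0, 0, 0, 15, 79.3, 33, 1],
    [0, 0, 0, 40, 79.3, 33, 1],
    [0, 0, 0, 65, 79.3, 33, 1],
    [0, 0, 0, 88, 79.3, 33, 1],
    [0, 0, 0, 88, 79.3, 33, 1],
  ],
)

```text
time_s: 14.25
eef_pos: [0.5828, -0.045, 0.1403]
eef_rot: [0.706, 0.018, 0.708, -0.019]
wrist_force: [0.1, -0.5, 0.2]
opening: 0.996
```

```bash
python3 - <<'E'
from h import *
snap("wrist","w13");snap("side","d13")
plan((0.585,-0.044,0.142),-3)
crop("w13","w13c",200,170,440,350,3)
crop("d13","d13c",280,120,380,200,8)
E
```

```text
t 14.35 rotvec [0.0003 0.0019 0.0024] shift mm [ 1.1  1.1 -0. ] F [-0.16 -0.64  0.17] open 1.0 pos [ 0.585  -0.0451  0.1431]
```

View pics/w13c.png

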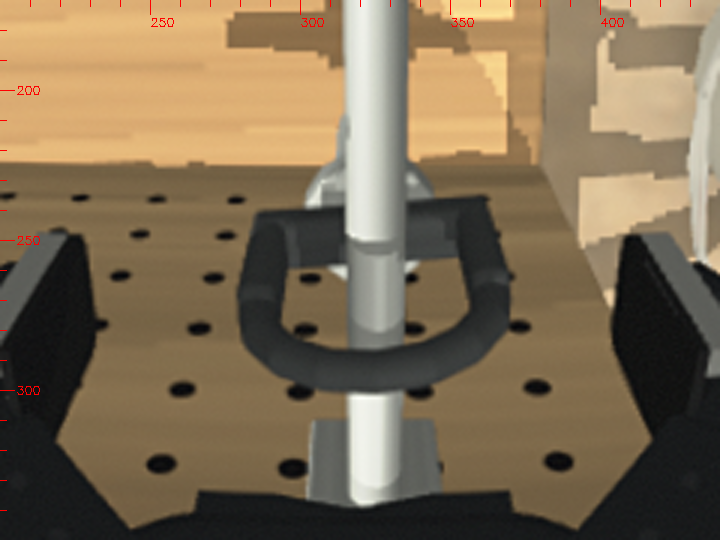

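View pics/d13c.png

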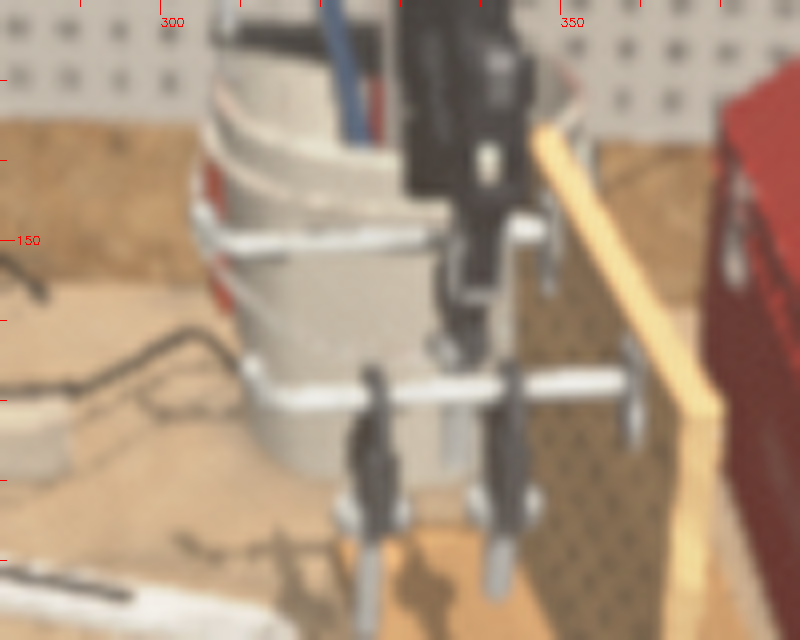

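Emit:
servo_tool(
  targets=[
    [-0.06, 0, 0, 0.5, 2, 0, 1],
    [-0.06, 0, 0, 0.5, 2, 0, -1],
    [-0.06, 0, 0, 0.5, 2, 0, -1],
    [-0.06, 0, 0, 0.5, 2, 0, -1],
    [-0.06, 0, 0, 0.5, 2, 0, -1],
    [-0.06, 0, 0, 0.5, 2, 0, -1],
    [-0.06, 0, 0, -12, 2, 0, -1],
    [-0.06, 0, 0, -25, 2, 0, -1],
  ],
)

```text
time_s: 15.35
eef_pos: [0.5846, -0.0428, 0.1684]
eef_rot: [0.707, -0.003, 0.707, 0.002]
wrist_force: [-0.5, -0.7, -2.3]
opening: 0.49
```

```bash
python3 - <<'E'
from h import *
snap("wrist","w14")
plan((0.437,-0.0365,0.168),-3)
crop("w14","w14c",200,170,440,350,3)
E
```

```text
t 15.4 rotvec [0.0603 0.0043 0.003 ] shift mm [   2.2    7.8 -148.9] F [ 0.81  0.3  -0.88] open 0.493 pos [ 0.586  -0.0431  0.1709]
```

View pics/w14c.png

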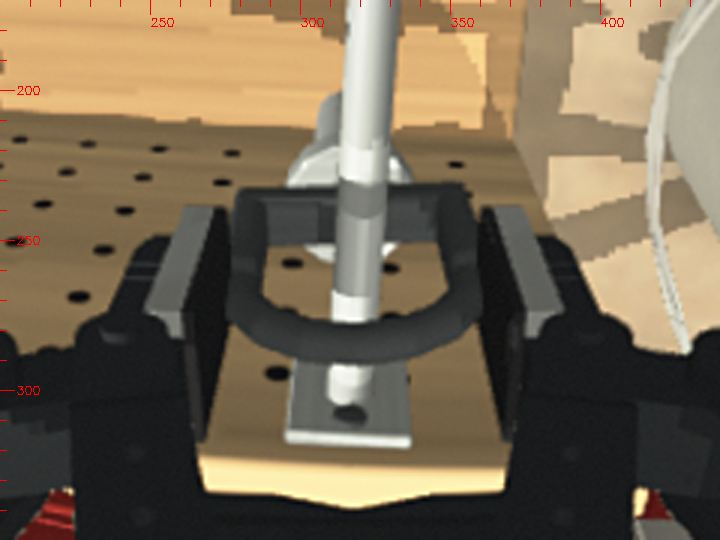

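Emit:
servo_tool(
  targets=[
    [0, 0, 0, 2, 1, -25, -1],
    [0, 0, 0, 2, 3, -55, -1],
    [0, 0, 0, 2, 5, -90, -1],
    [0, 0, 0, 2, 7, -125, -1],
    [0, 0, 0, 2, 8, -150, -1],
    [0, 0, 0, -10, 0, -155, -1],
    [0, 0, 0, -30, -35, -155, -1],
    [0, 0, 0, -55, -80, -155, -1],
  ],
)

```text
time_s: 16.4
eef_pos: [0.4322, -0.1253, 0.2272]
eef_rot: [0.709, -0.005, 0.705, 0.002]
wrist_force: [1.4, -0.9, -2.4]
opening: 0.487
```

```bash
python3 - <<'E'
from h import *
plan((0.43,-0.3585,0.225),0)
a=snap("scene","s15");b=snap("side","d15");snap("wrist","w15")
print(tri((load("s1"),355,208),(load("d1"),298.5,271)),tri((load("s1"),357,181),(load("d1"),300,236)))
crop("s15","s15c",240,140,360,230,6)
crop("d15","d15c",310,190,410,280,7)
E
```

```text
t 16.4 rotvec [0.0096 0.0058 0.0037] shift mm [   3.1 -233.1   -4.4] F [ 1.4  -0.89 -2.44] open 0.487 pos [ 0.4322 -0.1253  0.2272]
(array([ 0.4078617 , -0.36715239,  0.00113352]), [0.00031328844793288935, 0.0003132884479329248]) (array([ 0.41096872, -0.36513385,  0.11413546]), [0.0028573911489822067, 0.0028573911489821443])
```

View pics/s15c.png

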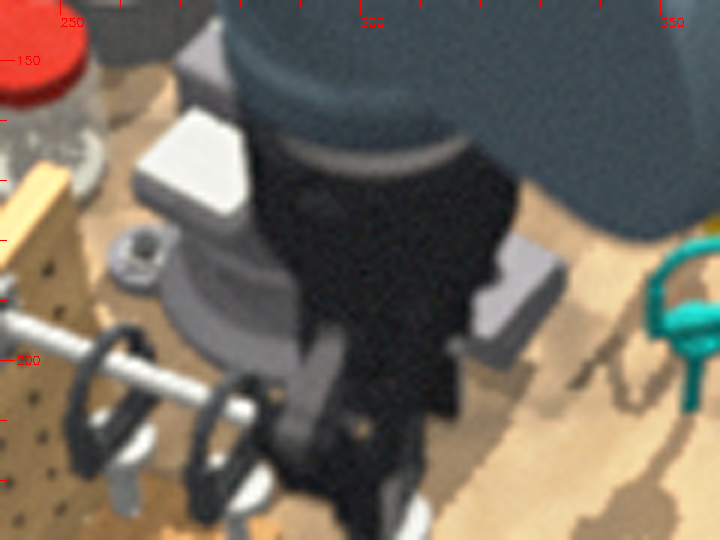

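View pics/d15c.png

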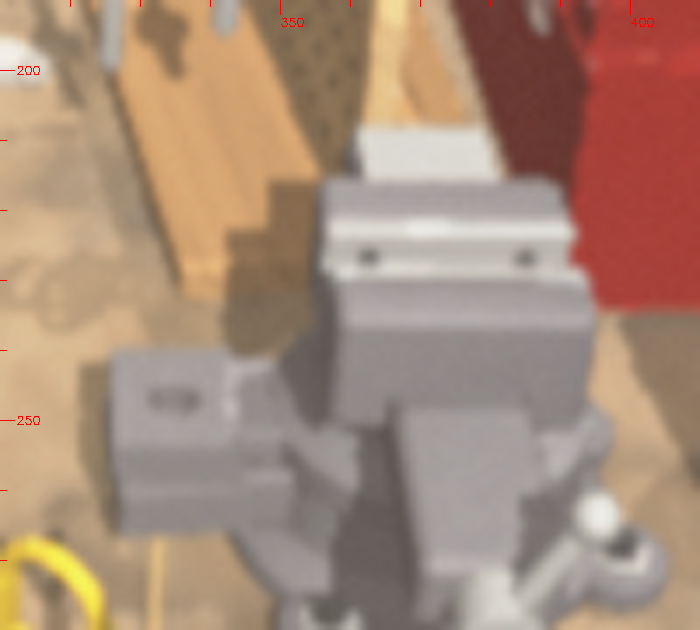

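View pics/w15.png

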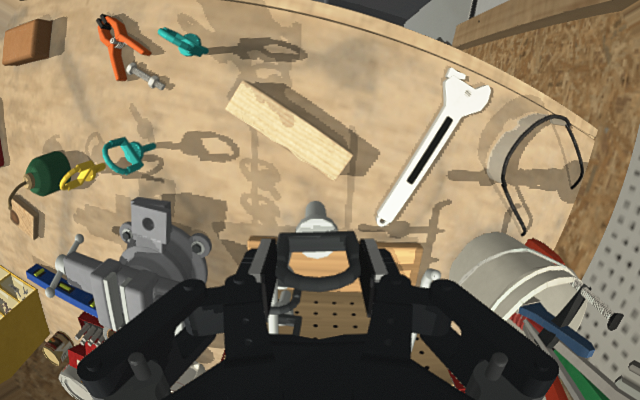

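```bash
python3 - <<'E'
from h import *
crop("w15","w15z",100,185,230,290,6)
crop("w7","w7z",60,110,190,270,5)
crop("s2","s2z",290,160,350,215,12)
crop("d1","d1z",315,225,375,280,12)
E
```

```text
(no output)
```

View pics/w15z.png

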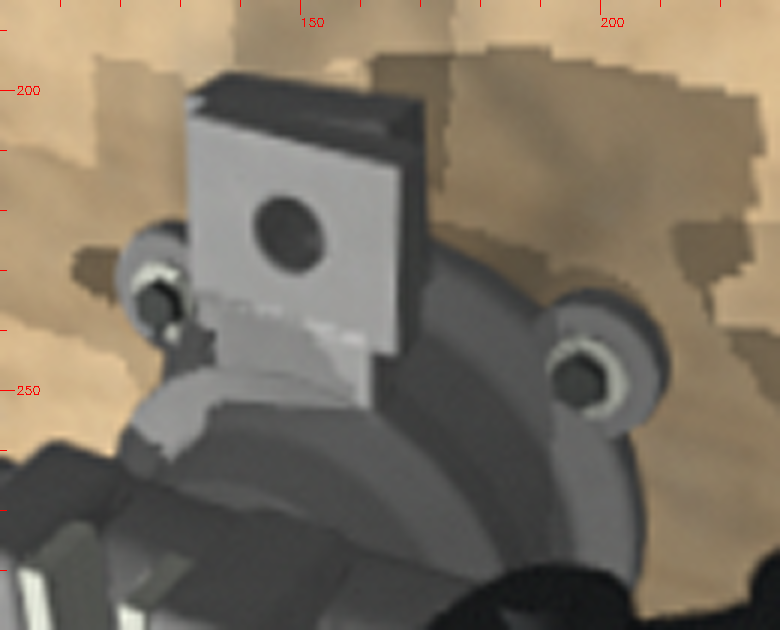

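View pics/w7z.png

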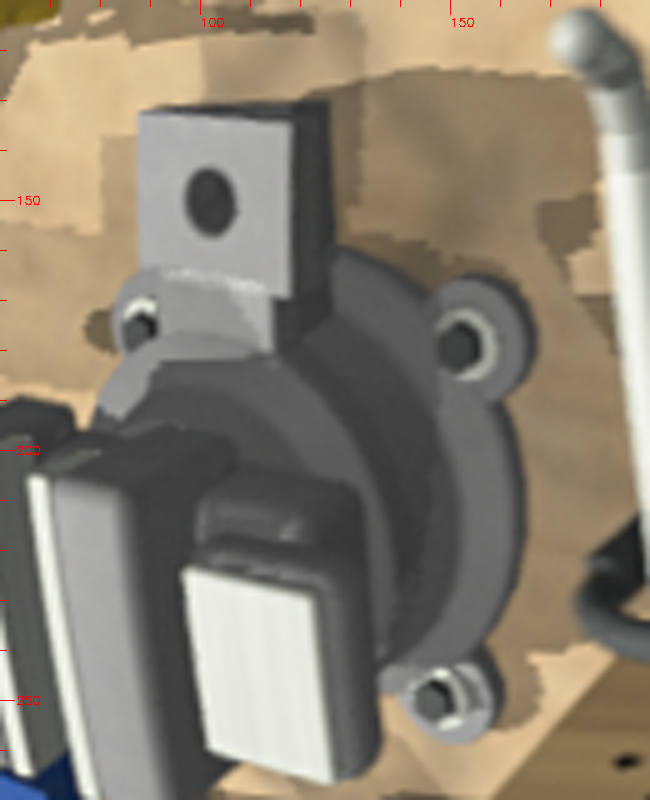

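```bash
python3 - <<'E'
from h import *
crop("s1","s1z",250,150,340,215,8)
E
```

```text
(no output)
```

View pics/s1z.png

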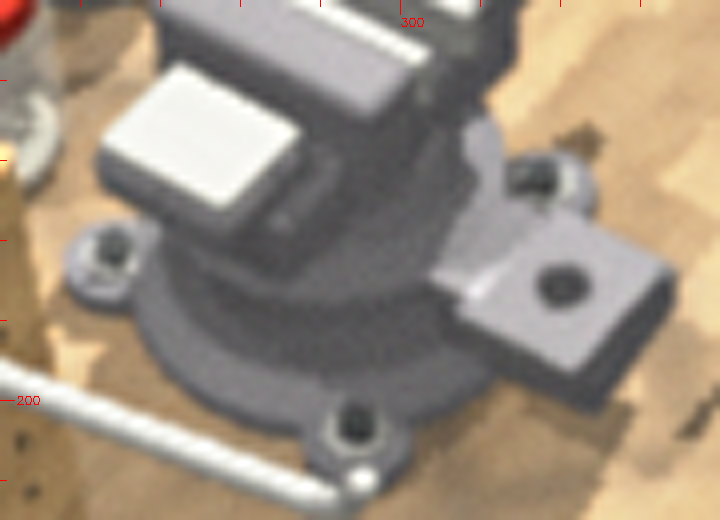

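View pics/d1z.png

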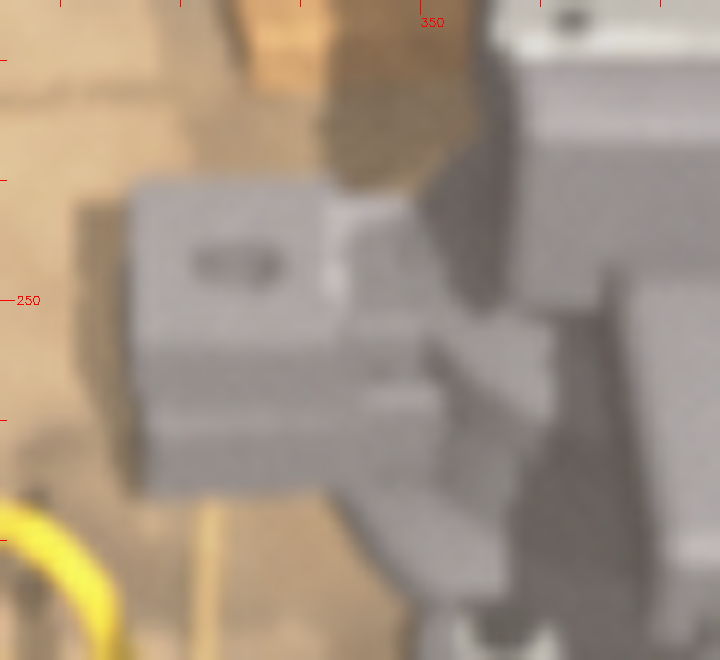

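```bash
python3 - <<'E'
from h import *
s=load("s1");w7=load("w7");w15=load("w15");d=load("d1")
A=[tri((s,316.5,172),(w7,87.5,175.5),(w15,126,235)),tri((s,294.5,203.5),(w7,151.5,179.5),(w15,196,247.5)),tri((s,264,181),(w7,146.5,250))]
for a in A:print(np.round(a[0],4),np.round(a[1],4))
p=[a[0][:2] for a in A]
# circumcentre
M=2*np.array([p[1]-p[0],p[2]-p[0]]);r=np.array([p[1]@p[1]-p[0]@p[0],p[2]@p[2]-p[0]@p[0]])
c=np.linalg.solve(M,r);print("axis",c,"rad",[np.linalg.norm(q-c) for q in p])
print("mid diag",(p[0]+p[2])/2)
for q in p:print(np.degrees(np.arctan2(*(q-c)[::-1])))
h=tri((s,320,185.8),(d,334.5,247),(w7,102,150.5),(w15,148,224));print("hole",h,np.linalg.norm(h[0][:2]-c),np.degrees(np.arctan2(*(h[0][:2]-c)[::-1])))
print(onz(w7,102,150.5,.06),onz(w15,148,224,.06),onz(s,320,185.8,.06))
E
```

```text
[ 0.5435 -0.4311  0.0194] [0.0031 0.0014 0.0019]
[ 0.5601 -0.3123  0.0101] [0.0005 0.0004 0.0001]
[ 0.6977 -0.388  -0.0405] [0.0006 0.0006]
axis [ 0.61240505 -0.38018387] rad [np.float64(0.0856526926329271), np.float64(0.08565269263292698), np.float64(0.08565269263292698)]
mid diag [ 0.62060283 -0.40953582]
-143.5528572073309
127.62955229164707
-5.237848027673318
hole (array([ 0.50466785, -0.35738617,  0.05857624]), [0.0008922605768946696, 0.0005543463455281363, 0.0008926699191792403, 0.0004828276220210676]) 0.11012283684288939 168.05218999347608
[ 0.50447716 -0.35501911  0.06      ] [ 0.50353072 -0.35632057  0.06      ] [ 0.5043544  -0.35741591  0.06      ]
```

```bash
python3 - <<'E'
from h import *
s=load("s1");w7=load("w7");w15=load("w15");d=load("d1");w12=load("w12")
for n,c,u,v in(("s",s,264,181),("w7",w7,146.5,250),("w12",w12,182,253)):print(n,onz(c,u,v,.012))
for n,c,u,v in(("s",s,294.5,203.5),("w7",w7,151.5,179.5),("w12",w12,186,180),("w15",w15,196,247.5)):print(n,onz(c,u,v,.012))
for n,c,u,v in(("s",s,316.5,172),("w7",w7,87.5,175.5),("w15",w15,126,235),("d",d,353.5,279),("d",d,398,270.5)):print(n,onz(c,u,v,.012))
E
```

```text
s [ 0.67142595 -0.35089997  0.012     ]
w7 [ 0.67143444 -0.3492254   0.012     ]
w12 [ 0.67171368 -0.33990951  0.012     ]
s [ 0.55935092 -0.31167702  0.012     ]
w7 [ 0.55986993 -0.31074     0.012     ]
w12 [ 0.55929183 -0.30898472  0.012     ]
w15 [ 0.55904811 -0.31132271  0.012     ]
s [ 0.54953863 -0.43754811  0.012     ]
w7 [ 0.54339673 -0.43729347  0.012     ]
w15 [ 0.54516352 -0.43728039  0.012     ]
d [ 0.53736544 -0.43310236  0.012     ]
d [ 0.6596919  -0.42620435  0.012     ]
```

```bash
python3 - <<'E'
from h import *
plan((0.5043,-0.357,0.225),-7)
plan((0.5043,-0.357,0.18),-7)
w=load("w14");print(onz(w,318,290,.222),onz(w,318,290,.219))
crop("w15","w15t",270,190,370,290,6)
E
```

```text
t 16.55 rotvec [0.1265 0.0091 0.0055] shift mm [   5.2 -230.    70. ] F [-0.1   0.61 -2.78] open 0.486 pos [ 0.4333 -0.1273  0.2282]
t 16.55 rotvec [0.1265 0.0091 0.0055] shift mm [  50.2 -229.7   69.6] F [-0.1   0.61 -2.78] open 0.486 pos [ 0.4333 -0.1273  0.2282]
[ 0.58827218 -0.04277645  0.222     ] [ 0.59030002 -0.04276295  0.219     ]
```

View pics/w15t.png

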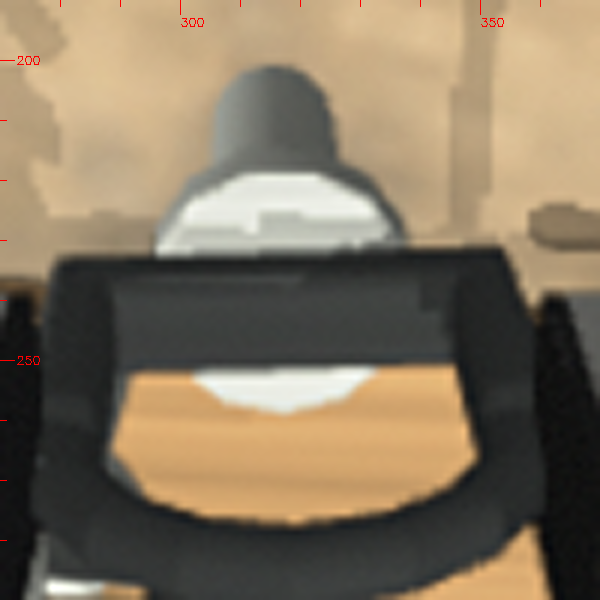

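```bash
python3 - <<'E'
from h import *
from bench import ctrl
w=load("w15"); T=w["tool_from_camera"]
def toolray(u,v):
    c=dict(w);o=T[:3,3];R=T[:3,:3]
    K=w["intrinsics"];x=(u-K[0,2])/K[0,0];y=(v-K[1,2])/K[1,1];r=np.hypot(x,y)
    return o,R@np.array([x/r*np.sin(r),y/r*np.sin(r),np.cos(r)])
def atx(u,v,x):
    o,d=toolray(u,v);return o+d*(x-o[0])/d[0]
for x in(.058,.060,.062):print(x,atx(315.7,201,x),"collar edge",atx(317.3,258.5,-.0-(.059-x)+.001+0))
# loop top inner/outer in tool: eye x_t ~ -.0475
print("loop far",atx(318,290,-.051),atx(318,290,-.048))
# collar top (x_t=.060-.059=+.001), far edge at v=258.5 ; near edge of collar v~217
for x in(.0,.002):print("collar far",atx(317.3,258.5,x),"near",atx(316,218.5,x), "L",atx(296,231,x),"R",atx(337.5,231,x))
E
```

```text
0.058 [ 0.058      -0.00168786 -0.00240362] collar edge [ 0.         -0.00043623  0.01637133]
0.06 [ 0.06       -0.00170075 -0.00177086] collar edge [ 0.002      -0.00043874  0.01744345]
0.062 [ 0.062      -0.00171364 -0.0011381 ] collar edge [ 0.004      -0.00044124  0.01851557]
loop far [-5.10000000e-02 -7.30707543e-05  5.43306778e-03] [-4.80000000e-02 -6.92116626e-05  7.45824114e-03]
collar far [ 0.         -0.00043623  0.01637133] near [ 0.         -0.00116718 -0.01004573] L [ 0.         -0.01304876 -0.00208887] R [ 0.          0.011559   -0.00207521]
collar far [ 0.002      -0.00043874  0.01744345] near [ 0.002      -0.00117833 -0.00928624] L [ 0.002      -0.01320052 -0.00123521] R [ 0.002       0.01169846 -0.0012214 ]
```

Emit:
servo_tool(
  targets=[
    [0.02, 0, 0, 3, -30, 8, -1],
    [0.04, 0, 0, 5, -65, 18, -1],
    [0.06, 0.005, 0.003, 5, -100, 30, -1],
    [0.09, 0.009, 0.005, 5, -140, 42, -1],
    [0.11, 0.009, 0.005, 5, -180, 55, -1],
    [0.1265, 0.009, 0.005, 10, -215, 65, -1],
    [0.1265, 0.009, 0.005, 30, -230, 66, -1],
    [0.1265, 0.009, 0.005, 45, -230, 66, -1],
  ],
)

```text
time_s: 17.55
eef_pos: [0.5, -0.3565, 0.1825]
eef_rot: [0.705, 0.044, 0.707, -0.043]
wrist_force: [-0.8, 0.6, -2.1]
opening: 0.486
```

```bash
python3 - <<'E'
from h import *
snap("wrist","w16");snap("side","d16");snap("scene","s16")
plan((0.5003,-0.357,0.145),-7)
crop("w16","w16c",220,150,420,300,4)
crop("d16","d16c",300,200,380,280,8)
crop("s16","s16c",260,130,360,230,6)
E
```

```text
t 17.7 rotvec [ 0.0011 -0.0031 -0.0026] shift mm [38.2 -2.1  0.9] F [-0.27  0.09 -1.25] open 0.493 pos [ 0.4998 -0.3549  0.1832]
```

View pics/w16c.png

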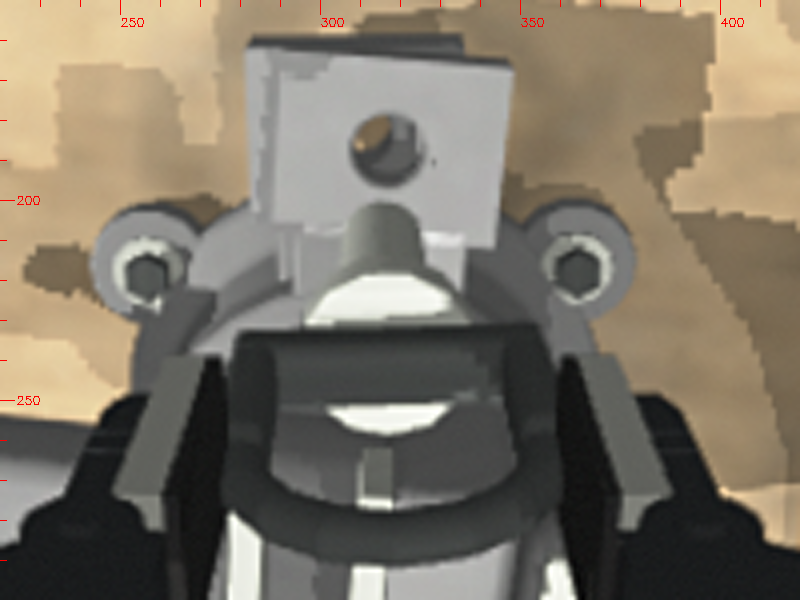

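View pics/d16c.png

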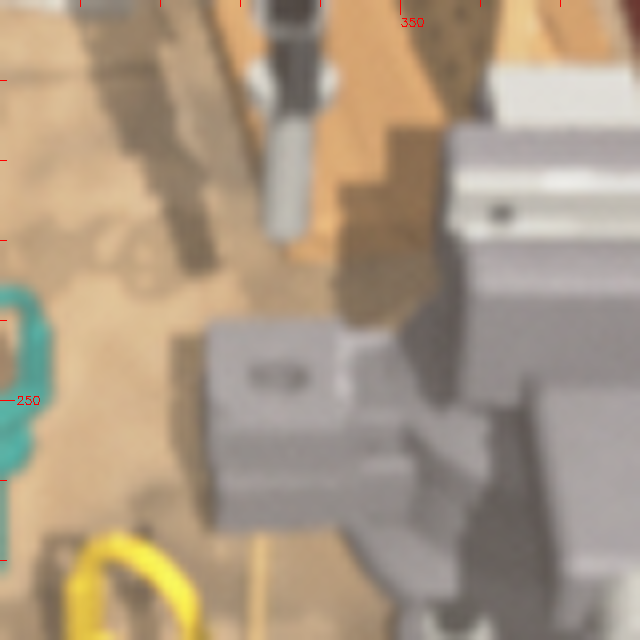

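View pics/s16c.png

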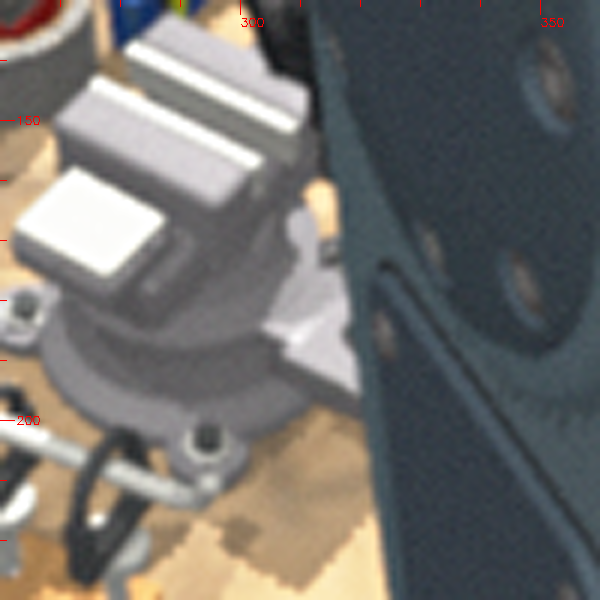

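```bash
python3 - <<'E'
from h import *
w=load("w16")
H=onz(w,316.3,187,.06);print("H",H)
for z in(.008,.012,.018,.024):
  b1=onz(w,257,217.5,z);b2=onz(w,364,216.7,z);m=(b1+b2)/2;d=b2-b1
  yaw=np.arctan2(-d[0],d[1]);x=np.array([np.cos(yaw),np.sin(yaw)]);y=np.array([-x[1],x[0]])
  r=H[:2]-m[:2];dy=r@y; dxa=np.sqrt(.095**2-dy**2)
  ax=m[:2]+x*(r@x+dxa);L=ax-.095*x
  print(z,b1,b2,"yaw",np.degrees(yaw),"off y",dy,"axis",ax,"lock",L)
# ledges
print("head left",onz(w,286.5,187,.06),"right",onz(w,346,187,.06),"base left",onz(w,283,187,.045))
print("head corners",onz(w,348,166.5,.06),onz(w,344,211.5,.06))
o,d=ray(w,316.3,203)
for z in(.118,.122,.126):print("tip near edge",onz(w,315.5,201,z))
E
```

```text
H [ 0.50326149 -0.35829321  0.06      ]
0.008 [ 0.54549074 -0.43534926  0.008     ] [ 0.56015427 -0.30821854  0.008     ] yaw -6.5795414040440106 off y 0.007723011278606523 axis [ 0.59643851 -0.37681466] lock [ 0.5020642  -0.36592933]
0.012 [ 0.54410804 -0.4343341   0.012     ] [ 0.55860091 -0.30868292  0.012     ] yaw -6.579541404044041 off y 0.007617641410387571 axis [ 0.59645906 -0.37671096] lock [ 0.50208475 -0.36582563]
0.018 [ 0.54203399 -0.43281135  0.018     ] [ 0.55627088 -0.30937948  0.018     ] yaw -6.5795414040440106 off y 0.00745958660805917 axis [ 0.59648967 -0.37655539] lock [ 0.50211536 -0.36567006]
0.024 [ 0.53995994 -0.4312886   0.024     ] [ 0.55394085 -0.31007605  0.024     ] yaw -6.579541404043977 off y 0.007301531805730768 axis [ 0.59652001 -0.37639979] lock [ 0.50214571 -0.36551446]
head left [ 0.49963529 -0.38719241  0.06      ] right [ 0.50681512 -0.32949597  0.06      ] base left [ 0.50293149 -0.39279659  0.045     ]
head corners [ 0.48674484 -0.32552422  0.06      ] [ 0.53180478 -0.33393315  0.06      ]
tip near edge [ 0.49931841 -0.35831867  0.118     ]
tip near edge [ 0.49807517 -0.35814412  0.122     ]
tip near edge [ 0.49683193 -0.35796957  0.126     ]
```

```bash
python3 - <<'E'
from h import *
d=load("d16")
for z in(.121,.123):print(onz(d,335.6,229.0,z))
print("hole",onz(d,334.6,247,.06))
print("axis pts of pin, y plane -.357:",onplane(d,335.6,229.0,(0,-.358,0),(0,1,0)),onplane(d,337.2,215.5,(0,-.358,0),(0,1,0)))
E
```

```text
[ 0.50428572 -0.36197406  0.121     ]
[ 0.503558   -0.36450764  0.123     ]
hole [ 0.50503467 -0.35877275  0.06      ]
axis pts of pin, y plane -.357: [ 0.50542719 -0.358       0.11786289] [ 0.5077103  -0.358       0.15898661]
```

Emit:
servo_tool(
  targets=[
    [0, -0.003, -0.003, 8, 0, 0, -1],
    [0, -0.003, -0.003, 20, 0, -0.5, -1],
    [0, -0.003, -0.003, 32, 0, -0.5, -1],
    [0, -0.003, -0.003, 42, 0, -0.5, -1],
    [0, -0.003, -0.003, 48, 0, -0.5, -1],
    [0, -0.003, -0.003, 48, 0, -0.5, -1],
    [0, -0.003, -0.003, 48, 0, -0.5, -1],
    [0, -0.003, -0.003, 48, 0, -0.5, -1],
  ],
)

```text
time_s: 18.7
eef_pos: [0.4994, -0.355, 0.1357]
eef_rot: [0.706, 0.042, 0.706, -0.043]
wrist_force: [0.3, -0.2, -2.7]
opening: 0.493
```

```bash
python3 - <<'E'
from h import *
snap("wrist","w17");snap("side","d17");snap("scene","s17")
plan((0.5003,-0.357,0.145),-7)
crop("w17","w17c",250,150,390,260,5)
crop("d17","d17c",310,215,370,270,12)
E
```

```text
t 18.85 rotvec [0.0011 0.0003 0.0007] shift mm [-9.5 -2.   1.3] F [-0.23  0.87 -4.06] open 0.493 pos [ 0.4993 -0.3548  0.1355]
```

View pics/w17c.png

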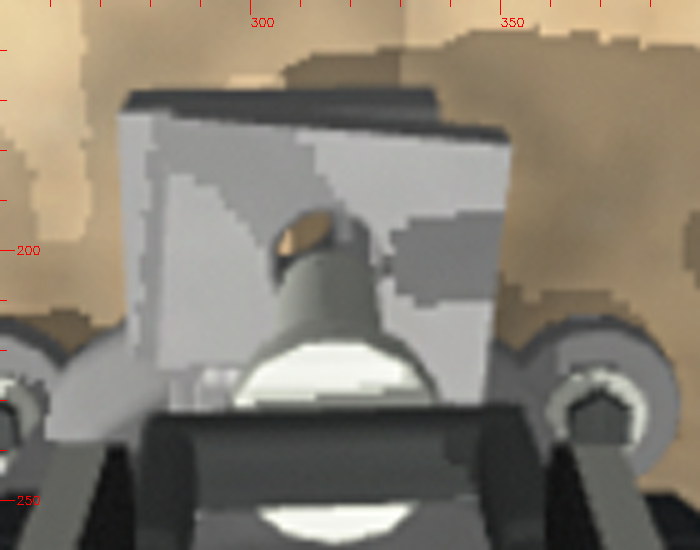

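View pics/d17c.png

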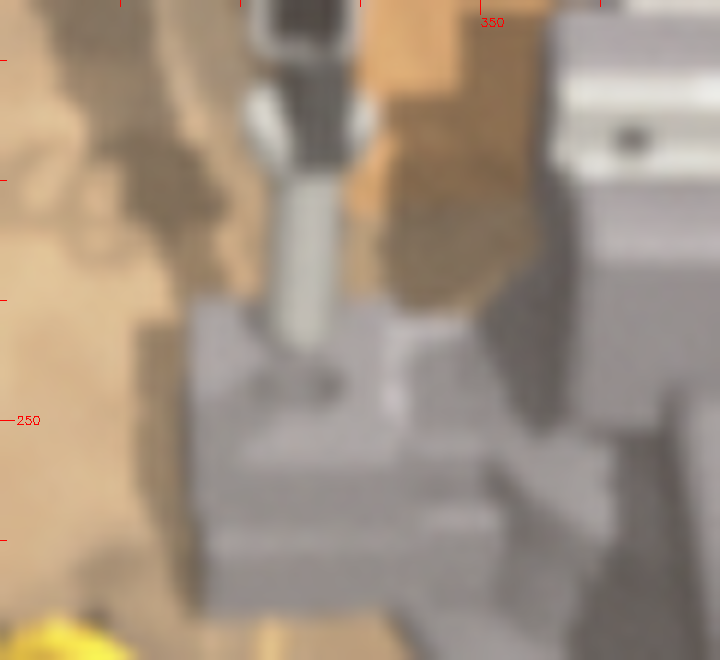

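```bash
python3 - <<'E'
from h import *
w=load("w17");w6=load("w16")
C=-w["R"].T@w["t"];print("cam",C)
H=np.array([.50326,-.35829,.06])
print("H",proj(w,H),[np.round(proj(w,H+.00925*np.array([np.cos(a),np.sin(a),0])),1) for a in np.arange(4)*np.pi/2])
print("w16",[np.round(proj(w6,H+.00925*np.array([np.cos(a),np.sin(a),0])),1) for a in np.arange(4)*np.pi/2])
for z in(.0705,.0735,.0755):print(z,"tip near edge",onz(w,316.6,200.5,z))
im=cv2.imread("pics/w17.png");g=cv2.cvtColor(im,6)
for v in(196,198,200,203,206,210):print(v,g[v,300:330])
E
```

```text
cam [ 0.42568314 -0.34620323  0.30466451]
H [314.76402399 201.99541797] [array([316.1, 212.4]), array([325.8, 200.7]), array([313.4, 191.3]), array([303.7, 203.3])]
w16 [array([317.5, 196. ]), array([325.7, 185.9]), array([315.1, 177.8]), array([306.9, 188.1])]
0.0705 tip near edge [ 0.4988716  -0.35617177  0.0705    ]
0.0735 tip near edge [ 0.49793395 -0.35604406  0.0735    ]
0.0755 tip near edge [ 0.49730884 -0.35595892  0.0755    ]
196 [155 151 153 153 150 137 112 147 119 104 105 107 107 106  97  81  78 103
 120 121 105  90  86  96 154 173 181 166 123 119]
198 [175 152 153 151 126 108 145 174 130 104 104 104  93  79  68  61  72  92
 102 103  97  91  89  93 141 157 171 168 125 119]
200 [178 180 181 153 112 107 152 156 110  86  85  87  90  91  89  88  88  93
  93  93  93  93  88  94 141 141 149 166 162 127]
203 [177 178 179 157 121  77  64  87 130 145 141 131 122 110 103 100  98  97
  97  97  96  95  93  90 101 117 107  92 109 120]
206 [175 175 177 170 141 108 117 159 155 144 136 126 120 112 102  97  96  97
  97  96  96  95  93  93  98 124 159 182 175 126]
210 [174 174 174 176 176 174 164 157 149 141 133 125 118 112 102  97  97  96
  98  96  95  95  93  90  91 121 156 179 178 177]
```

Emit:
servo_tool(
  targets=[
    [0, 0, 0, 3, -1.1, -1.2, -1],
    [0, 0, 0, 6, -1.1, -1.2, -1],
    [0, 0, 0, 9, -1.1, -1.2, -1],
    [0, 0, 0, 11, -1.1, -1.2, -1],
    [0, 0, 0, 11, -1.1, -1.2, -1],
    [0, 0, 0, 11, -1.1, -1.2, -1],
    [0, 0, 0, 11, -1.1, -1.2, -1],
    [0, 0, 0, 11, -1.1, -1.2, -1],
  ],
)

```text
time_s: 19.85
eef_pos: [0.498, -0.3558, 0.1246]
eef_rot: [0.706, 0.042, 0.706, -0.043]
wrist_force: [-0.5, 0.0, -2.6]
opening: 0.488
```

```bash
python3 - <<'E'
from h import *
snap("wrist","w18");snap("side","d18");snap("scene","s18")
plan((0.5003,-0.357,0.145),-7)
crop("w18","w18c",270,170,370,250,7)
crop("d18","d18c",310,215,370,270,12)
E
```

```text
t 20.0 rotvec [0.0011 0.0004 0.0008] shift mm [-20.5  -0.9   2.4] F [ 0.06 -1.01 -1.93] open 0.49 pos [ 0.498  -0.3558  0.1245]
```

View pics/w18c.png

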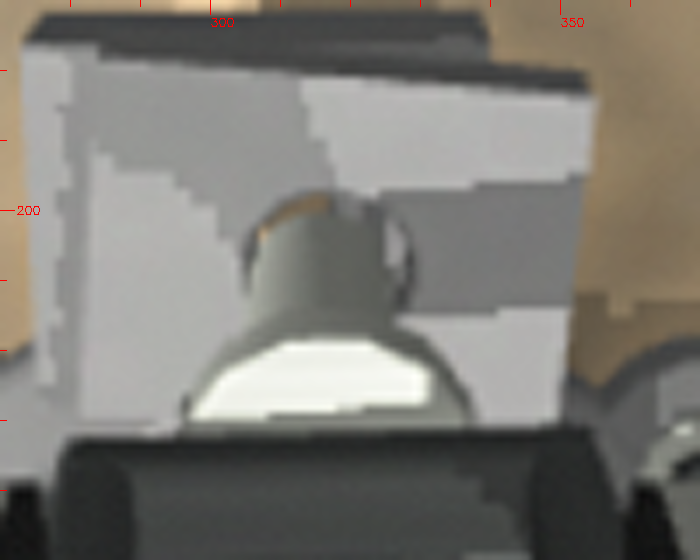

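View pics/d18c.png

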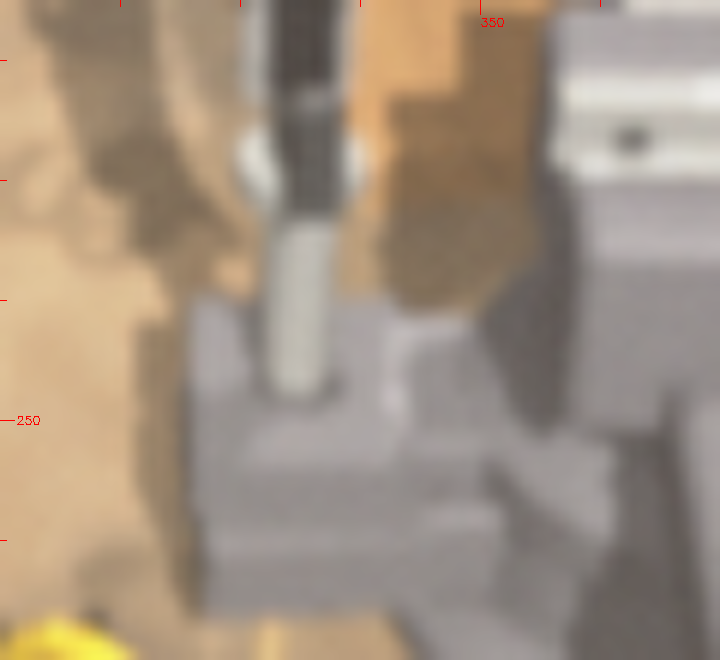

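Emit:
servo_tool(
  targets=[
    [0, 0, 0, 0, 0.8, 0.5, -1],
    [0, 0, 0, 1, 0.8, 0.5, -1],
    [0, 0, 0, 2, 0.8, 0.5, -1],
    [0, 0, 0, 3, 0.8, 0.5, -1],
    [0, 0, 0, 4, 0.8, 0.5, -1],
    [0, 0, 0, 5, 0.8, 0.5, -1],
    [0, 0, 0, 5, 0.8, 0.5, -1],
    [0, 0, 0, 5, 0.8, 0.5, -1],
  ],
)

```text
time_s: 21.0
eef_pos: [0.4986, -0.3551, 0.1196]
eef_rot: [0.706, 0.042, 0.706, -0.043]
wrist_force: [0.3, -0.5, -2.1]
opening: 0.494
```

```bash
python3 - <<'E'
from h import *
snap("wrist","w19");snap("side","d19")
plan((0.5003,-0.357,0.145),-7)
crop("w19","w19c",270,170,370,250,7)
crop("d19","d19c",310,215,370,270,12)
E
```

```text
t 21.1 rotvec [0.0011 0.0005 0.0008] shift mm [-25.4  -1.7   1.9] F [ 0.36 -0.51 -3.83] open 0.493 pos [ 0.4986 -0.3551  0.1196]
```

View pics/w19c.png

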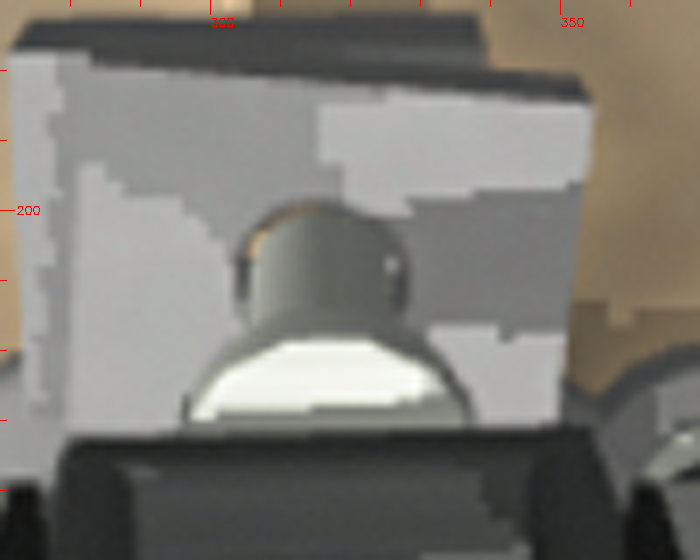

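View pics/d19c.png

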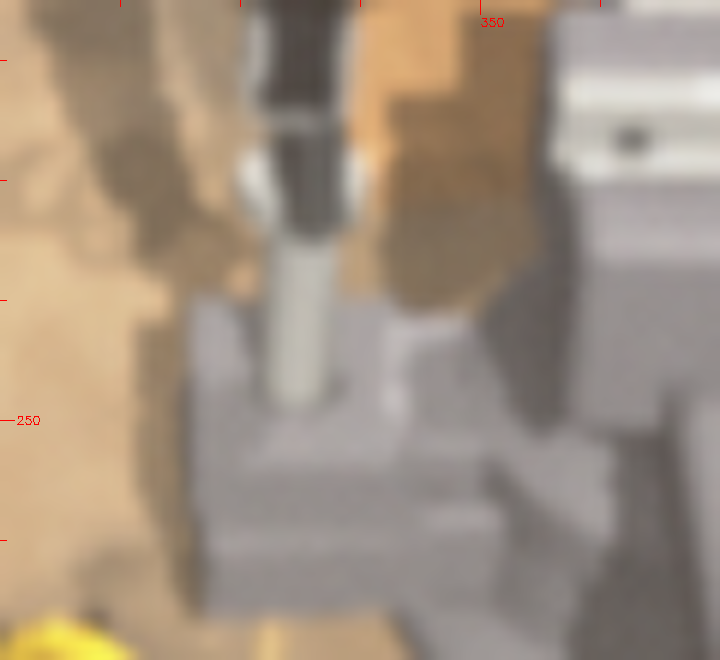

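Emit:
servo_tool(
  targets=[
    [0, 0, 0, 0.5, 0, 0.5, -1],
    [0, 0, 0, 1.5, 0, 0.5, -1],
    [0, 0, 0, 2.5, 0, 0.5, -1],
    [0, 0, 0, 3.5, 0, 0.5, -1],
    [0, 0, 0, 4.5, 0, 0.5, -1],
    [0, 0, 0, 5.5, 0, 0.5, -1],
    [0, 0, 0, 6, 0, 0.5, -1],
    [0, 0, 0, 6, 0, 0.5, -1],
  ],
)

```text
time_s: 22.1
eef_pos: [0.4991, -0.3552, 0.1136]
eef_rot: [0.706, 0.042, 0.706, -0.043]
wrist_force: [-0.3, -0.5, -3.1]
opening: 0.492
```

```bash
python3 - <<'E'
from h import *
snap("wrist","w20");snap("side","d20")
plan((0.5003,-0.357,0.145),-7)
crop("w20","w20c",270,170,370,250,7)
crop("d20","d20c",310,215,370,270,12)
E
```

```text
t 22.2 rotvec [0.001  0.0005 0.0009] shift mm [-31.4  -1.6   1.4] F [ 0.3  -0.31 -1.55] open 0.493 pos [ 0.4991 -0.3552  0.1136]
```

View pics/w20c.png

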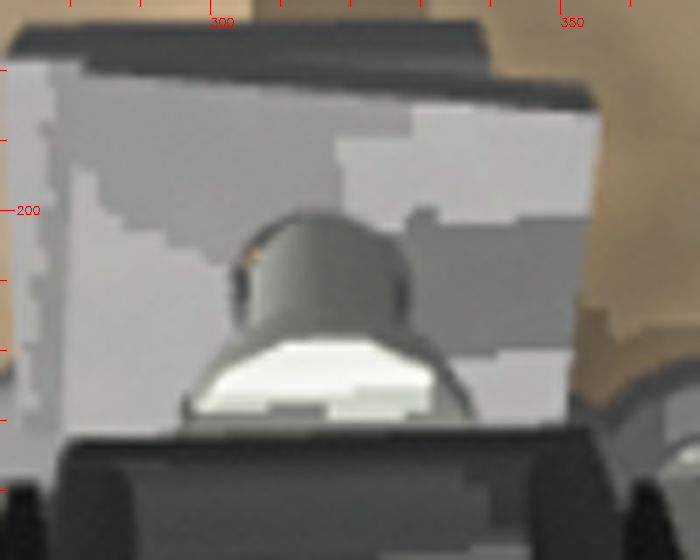

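View pics/d20c.png

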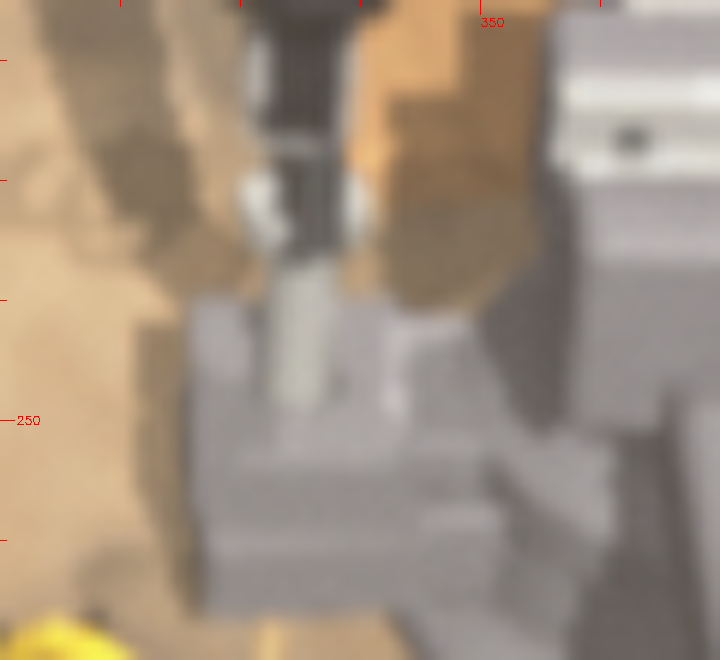

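Emit:
servo_tool(
  targets=[
    [0, 0, 0, 1, -1, 0, -1],
    [0, 0, 0, 1, -2, 0, -1],
    [0, 0, 0, 1, -3, 0, -1],
    [0, 0, 0, 1, -4, -0.1, -1],
    [0, 0, 0, 1, -5, -0.2, -1],
    [0, 0, 0, 1, -6, -0.2, -1],
    [0, 0, 0, 1, -7, -0.3, -1],
    [0, 0, 0, 1, -7, -0.3, -1],
  ],
)

```text
time_s: 23.2
eef_pos: [0.4979, -0.3623, 0.1125]
eef_rot: [0.706, 0.042, 0.706, -0.043]
wrist_force: [0.0, 2.8, -2.7]
opening: 0.489
```

```bash
python3 - <<'E'
from h import *
snap("wrist","w21");snap("side","d21")
plan((0.5003,-0.357,0.145),-7)
crop("w21","w21c",270,170,370,250,7)
crop("d21","d21c",310,215,370,270,12)
E
```

```text
t 23.3 rotvec [0.001  0.0004 0.0011] shift mm [-32.5   5.5   1.8] F [ 0.25  3.61 -1.53] open 0.493 pos [ 0.4979 -0.3623  0.1126]
```

View pics/w21c.png

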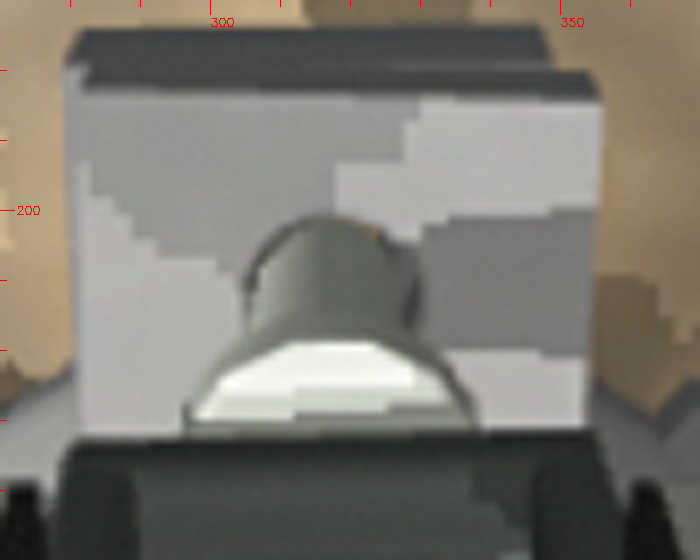

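View pics/d21c.png

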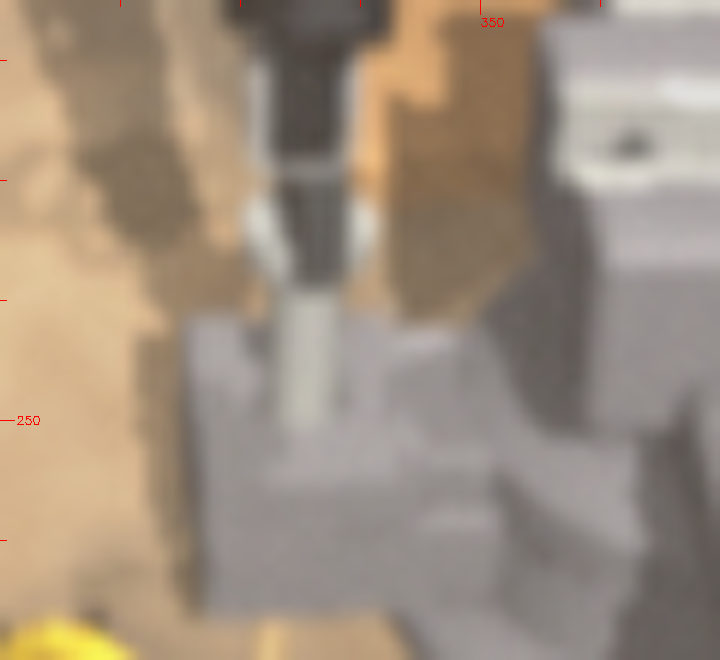

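Emit:
servo_tool(
  targets=[
    [0, 0, 0, 0.5, 0, 0, -1],
    [0, 0, 0, 1, 0, 0, -1],
    [0, 0, 0, 1.5, 0, 0, -1],
    [0, 0, 0, 2, 0, 0, -1],
    [0, 0, 0, 2.5, 0, 0, -1],
    [0, 0, 0, 3, 0, 0, -1],
    [0, 0, 0, 3.5, 0, 0, -1],
    [0, 0, 0, 3.5, 0, 0, -1],
  ],
)

```text
time_s: 24.3
eef_pos: [0.4978, -0.3623, 0.1089]
eef_rot: [0.706, 0.042, 0.706, -0.043]
wrist_force: [-0.4, 3.3, -0.0]
opening: 0.488
```

Emit:
servo_tool(
  targets=[
    [0, 0, 0, 0.3, 0, 0, -1],
    [0, 0, 0, 0.6, 0, 0, -1],
    [0, 0, 0, 0.9, 0, 0, -1],
    [0, 0, 0, 1.2, 0, 0, -1],
    [0, 0, 0, 1.5, 0, 0, -1],
    [0, 0, 0, 1.5, 0, 0, -1],
    [0, 0, 0, 1.5, 0, 0, -1],
    [0, 0, 0, 1.5, 0, 0, -1],
  ],
)

```text
time_s: 25.3
eef_pos: [0.4979, -0.3624, 0.1075]
eef_rot: [0.706, 0.042, 0.706, -0.043]
wrist_force: [0.0, 2.0, -1.0]
opening: 0.49
```

```bash
python3 - <<'E'
from h import *
snap("wrist","w22");snap("side","d22")
plan((0.5003,-0.357,0.145),-7)
crop("w22","w22c",270,170,370,250,7)
E
```

```text
t 25.4 rotvec [0.001  0.0003 0.0012] shift mm [-37.6   5.6   1.8] F [ 0.54  3.36 -1.24] open 0.487 pos [ 0.4978 -0.3624  0.1074]
```

View pics/w22c.png

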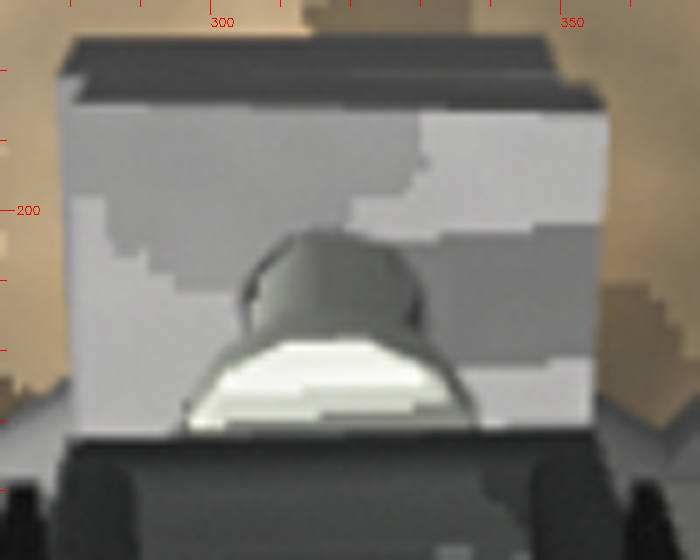

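Emit:
servo_tool(
  targets=[
    [0, 0, 0, 0.4, 0, 0, -1],
    [0, 0, 0, 0.8, 0, 0, -1],
    [0, 0, 0, 1.2, 0, 0, -1],
    [0, 0, 0, 1.6, 0, 0, -1],
    [0, 0, 0, 2, 0, 0, -1],
    [0, 0, 0, 2, 0, 0, -1],
    [0, 0, 0, 2, 0, 0, -1],
    [0, 0, 0, 2, 0, 0, -1],
  ],
)

```text
time_s: 26.4
eef_pos: [0.4978, -0.3624, 0.1053]
eef_rot: [0.706, 0.042, 0.706, -0.043]
wrist_force: [0.4, 2.6, -0.3]
opening: 0.491
```

```bash
python3 - <<'E'
from h import *
plan((0.5003,-0.357,0.145),-7)
E
```

```text
t 26.4 rotvec [0.0009 0.0002 0.0011] shift mm [-39.7   5.6   1.9] F [ 0.41  2.64 -0.25] open 0.491 pos [ 0.4978 -0.3624  0.1053]
```

Emit:
servo_tool(
  targets=[
    [0, 0, 0, 0.4, 0, 0, -1],
    [0, 0, 0, 0.8, 0, 0, -1],
    [0, 0, 0, 1.2, 0, 0, -1],
    [0, 0, 0, 1.6, 0, 0, -1],
    [0, 0, 0, 2, 0, 0, -1],
    [0, 0, 0, 2, 0, 0, -1],
    [0, 0, 0, 2, 0, 0, -1],
    [0, 0, 0, 2, 0, 0, -1],
  ],
)

```text
time_s: 27.4
eef_pos: [0.4978, -0.3624, 0.1034]
eef_rot: [0.706, 0.042, 0.706, -0.043]
wrist_force: [-0.3, 2.2, 0.4]
opening: 0.491
```

```bash
python3 - <<'E'
from h import *
plan((0.5003,-0.357,0.145),-7)
snap("wrist","w23");snap("side","d23")
crop("w23","w23c",270,170,370,250,7)
crop("d23","d23c",310,215,370,270,12)
E
```

```text
t 27.4 rotvec [0.0009 0.0002 0.0012] shift mm [-41.6   5.6   1.9] F [-0.3   2.16  0.35] open 0.491 pos [ 0.4978 -0.3624  0.1034]
```

View pics/d23c.png

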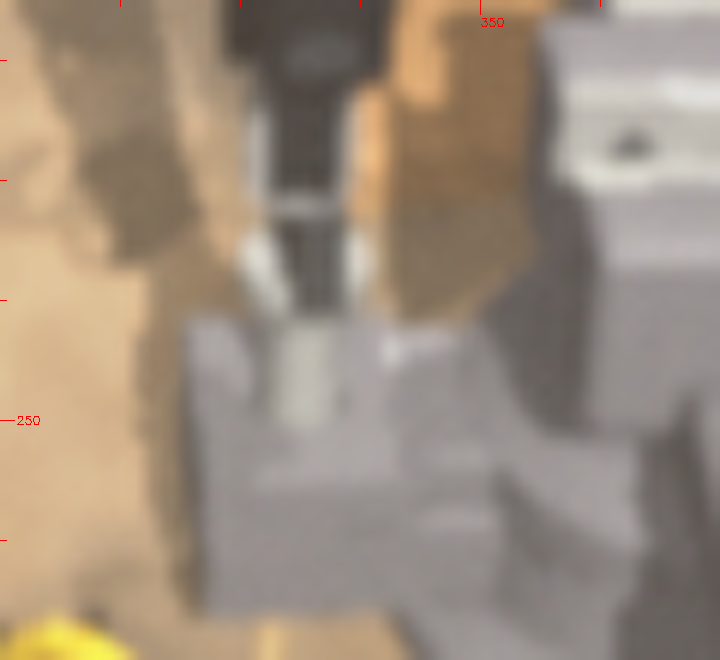

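View pics/w23c.png

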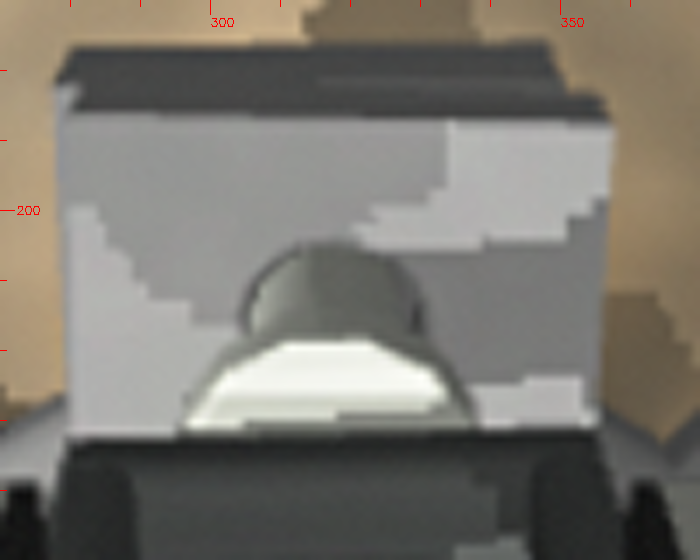

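Emit:
servo_tool(
  targets=[
    [0, 0, 0, 0.7, 0, 0, -1],
    [0, 0, 0, 1.4, 0, 0, -1],
    [0, 0, 0, 2.1, 0, 0, -1],
    [0, 0, 0, 2.8, 0, 0, -1],
    [0, 0, 0, 3.5, 0, 0, -1],
    [0, 0, 0, 4.2, 0, 0, -1],
    [0, 0, 0, 5, 0, 0, -1],
    [0, 0, 0, 5, 0, 0, -1],
  ],
)

```text
time_s: 28.5
eef_pos: [0.4977, -0.3625, 0.0982]
eef_rot: [0.706, 0.042, 0.706, -0.043]
wrist_force: [0.6, 3.1, -0.0]
opening: 0.498
```

```bash
python3 - <<'E'
from h import *
plan((0.5003,-0.357,0.145),-7)
E
```

```text
t 28.5 rotvec [0.0009 0.0001 0.0013] shift mm [-46.8   5.7   1.9] F [ 0.57  3.11 -0.01] open 0.498 pos [ 0.4977 -0.3625  0.0982]
```

Emit:
servo_tool(
  targets=[
    [0, 0, 0, 1, 0, 0, -1],
    [0, 0, 0, 2, 0, 0, -1],
    [0, 0, 0, 3, 0, 0, -1],
    [0, 0, 0, 4, 0, 0, -1],
    [0, 0, 0, 5, 0, 0, -1],
    [0, 0, 0, 6, 0, 0, -1],
    [0, 0, 0, 7, 0, 0, -1],
    [0, 0, 0, 7, 0, 0, -1],
  ],
)

```text
time_s: 29.5
eef_pos: [0.4976, -0.3625, 0.0911]
eef_rot: [0.706, 0.042, 0.706, -0.043]
wrist_force: [-0.5, 1.3, -1.4]
opening: 0.483
```

```bash
python3 - <<'E'
from h import *
plan((0.5003,-0.357,0.145),-7)
snap("wrist","w24");snap("side","d24")
crop("w24","w24c",270,170,370,250,7)
crop("d24","d24c",310,215,370,270,12)
E
```

```text
t 29.5 rotvec [ 0.0009 -0.      0.0013] shift mm [-53.9   5.7   2. ] F [-0.48  1.34 -1.41] open 0.483 pos [ 0.4976 -0.3625  0.0911]
```

View pics/d24c.png

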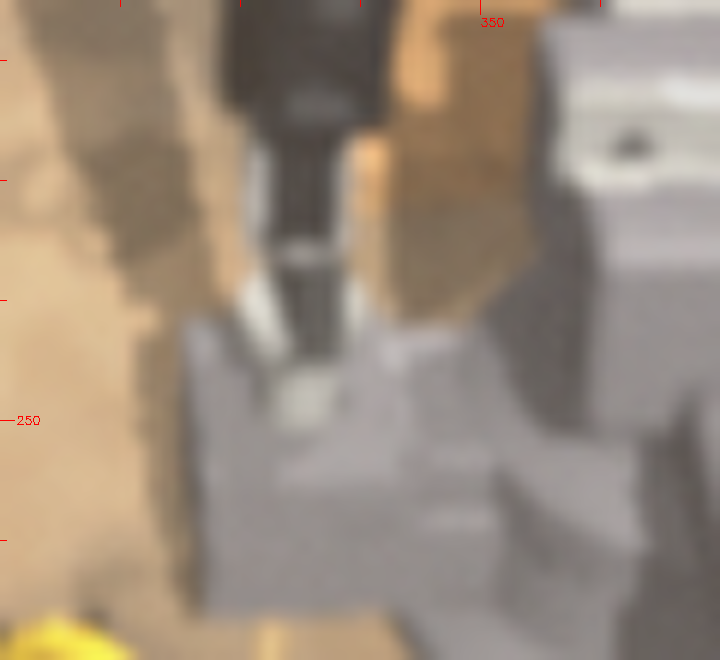

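View pics/w24c.png

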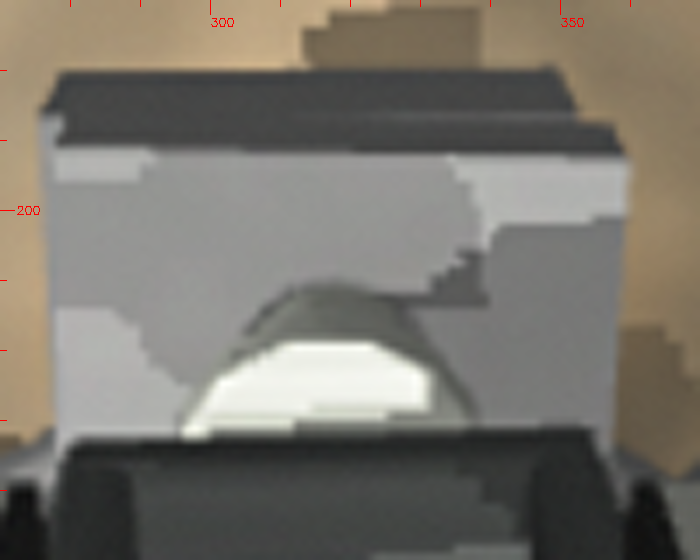

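Emit:
servo_tool(
  targets=[
    [0, 0, 0, 1, 0, 0, -1],
    [0, 0, 0, 2, 0, 0, -1],
    [0, 0, 0, 3.2, 0, 0, -1],
    [0, 0, 0, 4.5, 0, 0, -1],
    [0, 0, 0, 5.8, 0, 0, -1],
    [0, 0, 0, 7, 0, 0, -1],
    [0, 0, 0, 8, 0, 0, -1],
    [0, 0, 0, 8, 0, 0, -1],
  ],
)

```text
time_s: 30.6
eef_pos: [0.4975, -0.3626, 0.0829]
eef_rot: [0.706, 0.042, 0.706, -0.043]
wrist_force: [-0.1, -0.4, -0.6]
opening: 0.494
```

Emit:
servo_tool(
  targets=[
    [0, 0, 0, 1, 0, 0, -1],
    [0, 0, 0, 2, 0, 0, -1],
    [0, 0, 0, 3, 0, 0, -1],
    [0, 0, 0, 4, 0, 0, -1],
    [0, 0, 0, 5, 0, 0, -1],
    [0, 0, 0, 6, 0, 0, -1],
    [0, 0, 0, 6, 0, 0, -1],
    [0, 0, 0, 6, 0, 0, -1],
  ],
)

```text
time_s: 31.6
eef_pos: [0.4974, -0.3626, 0.0768]
eef_rot: [0.706, 0.042, 0.706, -0.043]
wrist_force: [0.5, -0.0, -1.2]
opening: 0.493
```

```bash
python3 - <<'E'
from h import *
plan((0.5003,-0.357,0.145),-7)
snap("wrist","w25");snap("side","d25")
crop("w25","w25c",270,170,370,250,7)
crop("d25","d25c",310,215,370,270,12)
E
```

```text
t 31.6 rotvec [ 0.0009 -0.0003  0.0014] shift mm [-68.2   5.8   2.1] F [ 0.55 -0.05 -1.17] open 0.493 pos [ 0.4974 -0.3626  0.0768]
```

View pics/d25c.png

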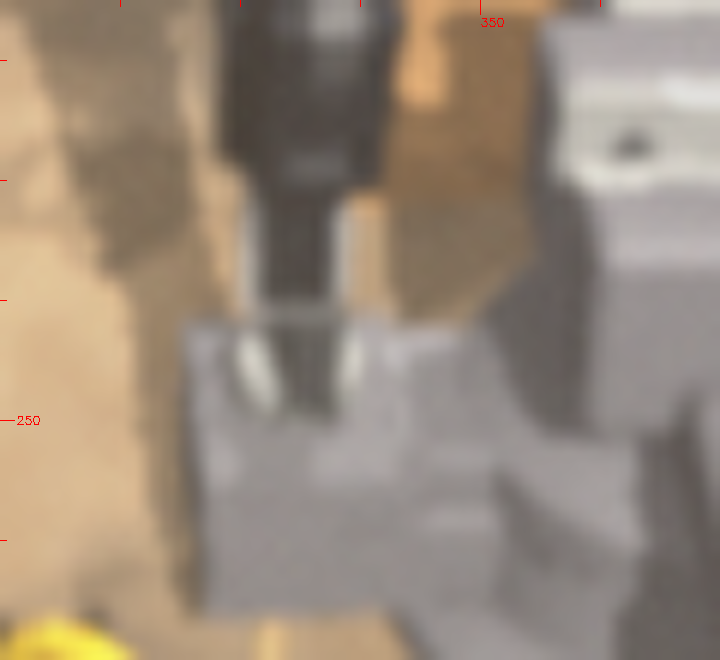

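View pics/w25c.png

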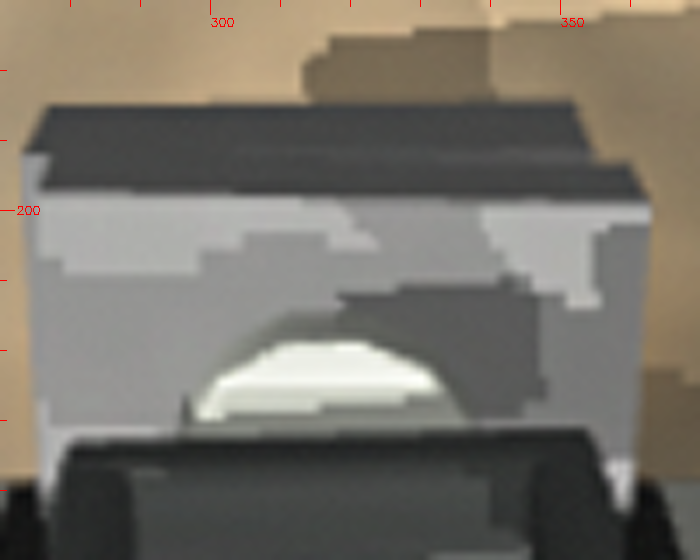

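Emit:
servo_tool(
  targets=[
    [0, 0, 0, 0.4, 0, 0, -1],
    [0, 0, 0, 0.8, 0, 0, -1],
    [0, 0, 0, 1.2, 0, 0, -1],
    [0, 0, 0, 1.6, 0, 0, -1],
    [0, 0, 0, 2, 0, 0, -1],
    [0, 0, 0, 2, 0, 0, -1],
    [0, 0, 0, 2, 0, 0, -1],
    [0, 0, 0, 2, 0, 0, -1],
  ],
)

```text
time_s: 32.7
eef_pos: [0.4974, -0.3627, 0.0747]
eef_rot: [0.706, 0.042, 0.706, -0.043]
wrist_force: [-0.3, -1.5, -0.6]
opening: 0.492
```

Emit:
servo_tool(
  targets=[
    [0, 0, 0, 0.3, 0, 0, -1],
    [0, 0, 0, 0.6, 0, 0, -1],
    [0, 0, 0, 0.9, 0, 0, -1],
    [0, 0, 0, 1.2, 0, 0, -1],
    [0, 0, 0, 1.2, 0, 0, -1],
    [0, 0, 0, 1.2, 0, 0, -1],
    [0, 0, 0, 1.2, 0, 0, -1],
    [0, 0, 0, 1.2, 0, 0, -1],
  ],
)

```text
time_s: 33.7
eef_pos: [0.4974, -0.3627, 0.0735]
eef_rot: [0.706, 0.042, 0.706, -0.043]
wrist_force: [1.2, -0.7, 0.4]
opening: 0.493
```

```bash
python3 - <<'E'
from h import *
plan((0.5003,-0.357,0.145),-7)
snap("side","d26")
crop("d26","d26c",310,215,370,270,12)
E
```

```text
t 33.7 rotvec [ 0.0009 -0.0004  0.0015] shift mm [-71.5   5.9   2.2] F [ 1.23 -0.67  0.38] open 0.493 pos [ 0.4974 -0.3627  0.0735]
```

View pics/d26c.png

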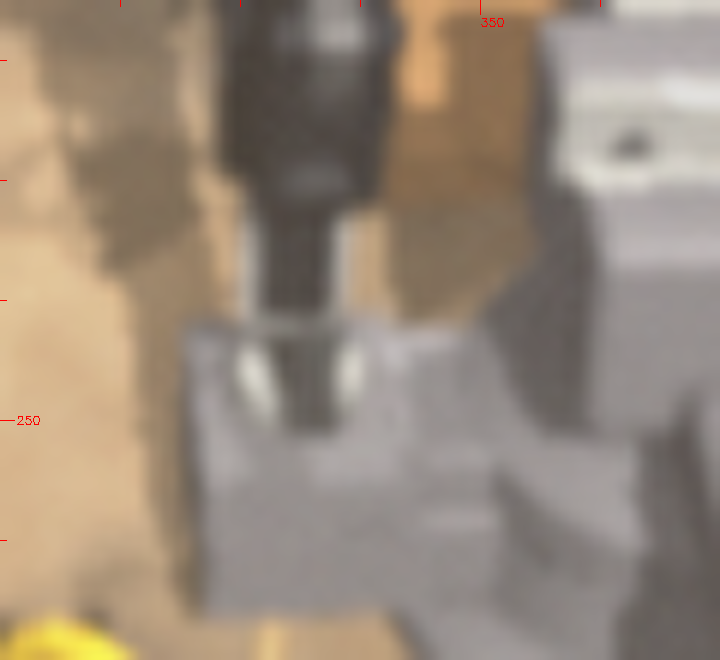

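Slight resistance is starting; press on in small steps.

Emit:
servo_tool(
  targets=[
    [0, 0, 0, 0.3, 0, 0, -1],
    [0, 0, 0, 0.6, 0, 0, -1],
    [0, 0, 0, 0.9, 0, 0, -1],
    [0, 0, 0, 1, 0, 0, -1],
    [0, 0, 0, 1, 0, 0, -1],
    [0, 0, 0, 1, 0, 0, -1],
    [0, 0, 0, 1, 0, 0, -1],
    [0, 0, 0, 1, 0, 0, -1],
  ],
)

```text
time_s: 34.75
eef_pos: [0.4975, -0.3627, 0.0727]
eef_rot: [0.706, 0.042, 0.706, -0.043]
wrist_force: [-0.6, 0.9, 2.0]
opening: 0.49
```

Emit:
servo_tool(
  targets=[
    [0, 0, 0, 0.2, 0, 0, -1],
    [0, 0, 0, 0.4, 0, 0, -1],
    [0, 0, 0, 0.6, 0, 0, -1],
    [0, 0, 0, 0.8, 0, 0, -1],
    [0, 0, 0, 0.8, 0, 0, -1],
    [0, 0, 0, 0.8, 0, 0, -1],
    [0, 0, 0, 0.8, 0, 0, -1],
    [0, 0, 0, 0.8, 0, 0, -1],
  ],
)

```text
time_s: 35.75
eef_pos: [0.4978, -0.3628, 0.0725]
eef_rot: [0.706, 0.042, 0.706, -0.043]
wrist_force: [0.1, 0.9, 6.0]
opening: 0.486
```

Emit:
servo_tool(
  targets=[
    [0, 0, 0, 0, 0, 0, 1],
    [0, 0, 0, 0, 0, 0, 1],
    [0, 0, 0, 0, 0, 0, 1],
    [0, 0, 0, 0, 0, 0, 1],
    [0, 0, 0, -5, 0, 0, 1],
    [0, 0, 0, -15, 0, 0, 1],
    [0, 0, 0, -30, 0, 0, 1],
    [0, 0, 0, -45, 0, 0, 1],
  ],
)

```text
time_s: 36.75
eef_pos: [0.4981, -0.3631, 0.1192]
eef_rot: [0.706, 0.042, 0.705, -0.044]
wrist_force: [0.5, -0.8, 1.0]
opening: 1.002
```

```bash
python3 - <<'E'
from h import *
plan((0.5003,-0.357,0.145),-7)
snap("side","d27");snap("wrist","w27")
crop("d27","d27c",310,200,380,270,10)
crop("w27","w27c",220,150,420,300,4)
E
```

```text
t 36.75 rotvec [0.0009 0.0014 0.0026] shift mm [-25.8   6.2   1.5] F [ 0.48 -0.84  1.01] open 1.002 pos [ 0.4981 -0.3631  0.1192]
```

View pics/d27c.png

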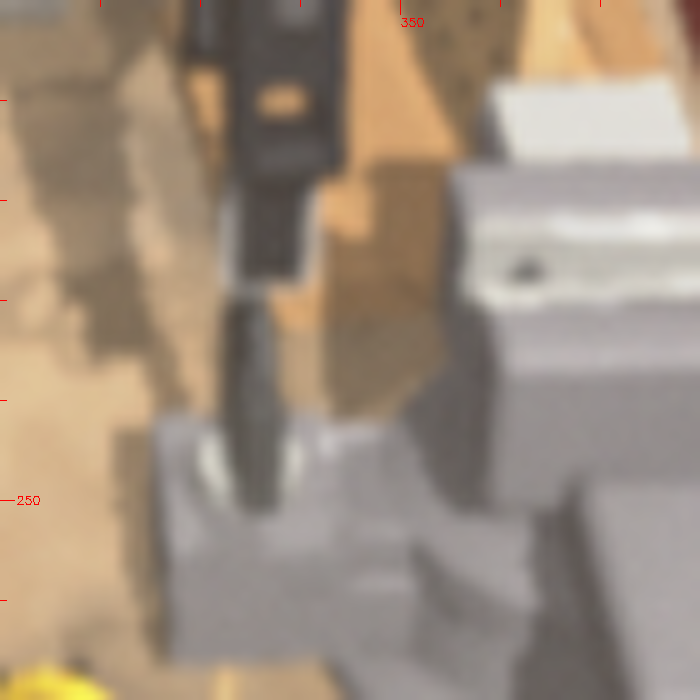

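View pics/w27c.png

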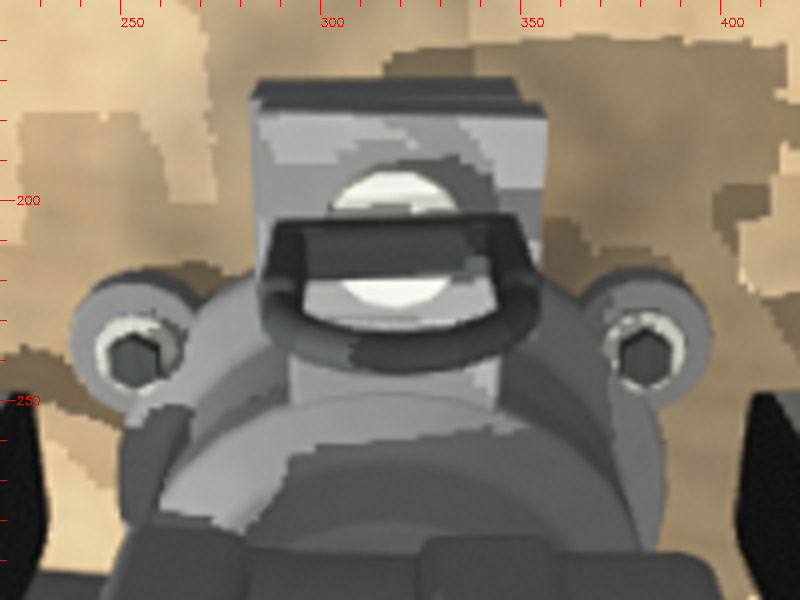

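```bash
python3 - <<'E'
from h import *
w=load("w27");d=load("d27")
L=np.array([.5021,-.3657,0])
for z in(.06,.069,.071,.1175,.124):
  P=L+[0,0,z]; print(z,"wrist",proj(w,P),"side",proj(d,P))
for z in(.069,.072):
  P=L+[0,0,z];print("collar near edge",proj(w,P-[.014*np.cos(.115),-.014*np.sin(.115),0]),"far",proj(w,P+[.014*np.cos(.115),-.014*np.sin(.115),0]))
# loop top far edge
for z in(.1205,.124):print("loop far", proj(w,L+[.0055,0,z]))
b1=onz(w,253.5,239.5,.015);b2=onz(w,381,239.5,.015);print("bolts",b1,b2)
m=onz(w,318,193,.069);print("collar near pt",m, "far",onz(w,318,226,.069))
E
```

```text
0.06 wrist [316.75990617 205.99187016] side [334.14973736 248.85548362]
0.069 wrist [316.672939   209.80358744] side [334.28802569 246.15632294]
0.071 wrist [316.65275782 210.68843578] side [334.31895172 245.55269771]
0.1175 wrist [316.07255466 236.17937441] side [335.05868484 231.1143247 ]
0.124 wrist [315.97013149 240.68975842] side [335.16535452 229.03230816]
collar near edge [316.5276086  192.04083003] far [316.81452183 226.87680351]
collar near edge [316.49468367 193.17579842] far [316.78655175 228.38275662]
loop far [317.14217974 246.35066891]
loop far [317.10640492 248.92130772]
bolts [ 0.54470327 -0.43458607  0.015     ] [ 0.55977319 -0.30904997  0.015     ]
collar near pt [ 0.48906185 -0.36309651  0.069     ] far [ 0.51538853 -0.3663084   0.069     ]
```

```bash
python3 - <<'E'
from h import *
w=load("w27")
c=np.array([.50215,-.3645,0]);yaw=np.deg2rad(-6.6);x=np.array([np.cos(yaw),np.sin(yaw),0]);z=np.array([0,0,1.])
for tilt in (0,-1,-2,-3,-4):
  t=np.deg2rad(tilt);zz=np.cos(t)*z+np.sin(t)*x;xx=np.cos(t)*x-np.sin(t)*z
  o=c+[0,0,.060]
  th=np.linspace(0,2*np.pi,60)
  # top bar: round 11 along x, 7 high, from 47.5 to 54.5+... height above lug 57.5..64.5
  pts=[o+xx*.0055*np.cos(a)+zz*(.061+.0035*np.sin(a)) for a in th]
  v=[proj(w,p)[1] for p in pts]
  lo=[proj(w,o+xx*s*.0055+zz*h)[1] for s in(-1,1) for h in(.009,.017)]
  print(tilt,"topbar far/near v",round(max(v),1),round(min(v),1),"base bar",np.round(lo,1), "collar top",np.round([proj(w,o+xx*s*.014+zz*.009)[1] for s in(-1,1)],1))
crop("w27","w27d",280,180,370,255,8)
E
```

```text
0 topbar far/near v 247.0 229.7 base bar [202.8 206.2 216.5 220.3] collar top [191.9 226.8]
-1 topbar far/near v 245.5 228.0 base bar [202.5 205.8 216.3 220. ] collar top [191.6 226.7]
-2 topbar far/near v 243.9 226.3 base bar [202.3 205.3 216.2 219.6] collar top [191.3 226.6]
-3 topbar far/near v 242.3 224.6 base bar [202.1 204.9 216.  219.3] collar top [191.1 226.5]
-4 topbar far/near v 240.7 222.9 base bar [201.8 204.5 215.9 219. ] collar top [190.8 226.4]
```

View pics/w27d.png

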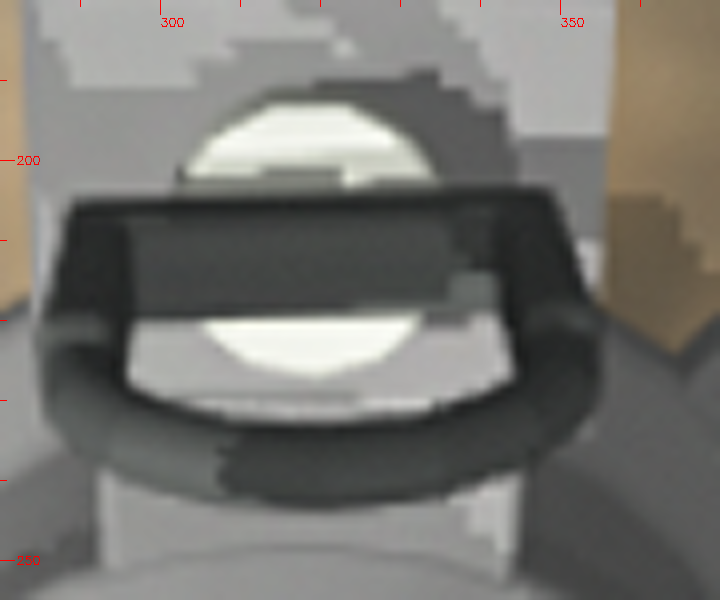

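Emit:
servo_tool(
  targets=[
    [0, 0, 0, -15, 0, 0, 1],
    [0, 0, 0, -28, 0, 0, 1],
    [0, 0, 0, -28, -1.2, 2, -1],
    [0, 0, 0, -28, -1.2, 2, -1],
    [0, 0, 0, -28, -1.2, 2, -1],
    [0, 0, 0, -28, -1.2, 2, -1],
    [0, 0, 0, -28, -1.2, 2, -1],
    [0, 0, 0, -28, -1.2, 2, -1],
  ],
)

```text
time_s: 37.85
eef_pos: [0.5009, -0.3654, 0.1486]
eef_rot: [0.707, 0.041, 0.704, -0.045]
wrist_force: [0.5, 0.6, 0.0]
opening: -0.0
```

```bash
python3 - <<'E'
from h import *
plan((0.4995,-0.3645,0.1265),-7)
snap("side","d28");snap("wrist","w28")
crop("w28","w28c",220,170,420,320,4)
E
```

```text
t 37.85 rotvec [0.001  0.0042 0.005 ] shift mm [22.1  0.8 -1.6] F [0.47 0.63 0.02] open -0.0 pos [ 0.5009 -0.3654  0.1486]
```

View pics/w28c.png

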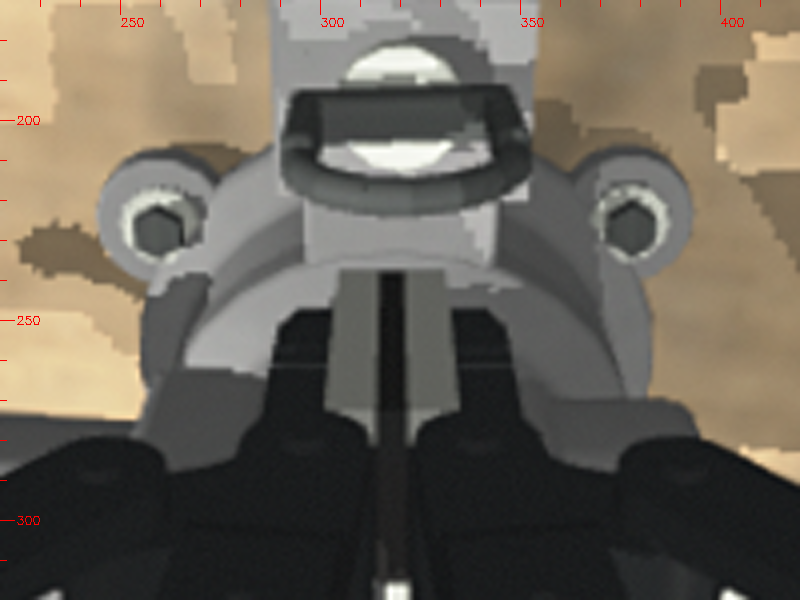

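Emit:
servo_tool(
  targets=[
    [0, 0.004, 0.005, 6, 0.8, -1, -1],
    [0, 0.004, 0.005, 12, 0.8, -1, -1],
    [0, 0.004, 0.005, 17, 0.8, -1, -1],
    [0, 0.004, 0.005, 20, 0.8, -1, -1],
    [0, 0.004, 0.005, 20.5, 0.8, -1, -1],
    [0, 0.004, 0.005, 21, 0.8, -1, -1],
    [0, 0.004, 0.005, 21.5, 0.8, -1, -1],
    [0, 0.004, 0.005, 21.5, 0.8, -1, -1],
  ],
)

```text
time_s: 38.95
eef_pos: [0.5001, -0.3646, 0.1273]
eef_rot: [0.706, 0.043, 0.706, -0.043]
wrist_force: [-0.4, -0.0, 0.3]
opening: 0.002
```

Emit:
servo_tool(
  targets=[
    [0, 0, 0, 0.3, 0, 0, -1],
    [0, 0, 0, 0.6, 0, 0, -1],
    [0, 0, 0, 0.9, 0, 0, -1],
    [0, 0, 0, 1.2, 0, 0, -1],
    [0, 0, 0, 1.5, 0, 0, -1],
    [0, 0, 0, 1.5, 0, 0, -1],
    [0, 0, 0, 1.5, 0, 0, -1],
    [0, 0, 0, 1.5, 0, 0, -1],
  ],
)

```text
time_s: 39.95
eef_pos: [0.5002, -0.3647, 0.1258]
eef_rot: [0.706, 0.043, 0.706, -0.043]
wrist_force: [-0.2, -0.5, -0.1]
opening: 0.002
```

Emit:
servo_tool(
  targets=[
    [0, 0, 0, 0.2, 0, 0, -1],
    [0, 0, 0, 0.4, 0, 0, -1],
    [0, 0, 0, 0.6, 0, 0, -1],
    [0, 0, 0, 0.8, 0, 0, -1],
    [0, 0, 0, 1, 0, 0, -1],
    [0, 0, 0, 1, 0, 0, -1],
    [0, 0, 0, 1, 0, 0, -1],
    [0, 0, 0, 1, 0, 0, -1],
  ],
)

```text
time_s: 40.95
eef_pos: [0.5002, -0.3646, 0.1248]
eef_rot: [0.706, 0.043, 0.706, -0.043]
wrist_force: [-0.0, 0.5, 0.4]
opening: 0.0
```

Emit:
servo_tool(
  targets=[
    [0, 0, 0, 0.2, 0, 0, -1],
    [0, 0, 0, 0.4, 0, 0, -1],
    [0, 0, 0, 0.6, 0, 0, -1],
    [0, 0, 0, 0.8, 0, 0, -1],
    [0, 0, 0, 1, 0, 0, -1],
    [0, 0, 0, 1, 0, 0, -1],
    [0, 0, 0, 1, 0, 0, -1],
    [0, 0, 0, 1, 0, 0, -1],
  ],
)

```text
time_s: 41.95
eef_pos: [0.5002, -0.3646, 0.1238]
eef_rot: [0.706, 0.043, 0.706, -0.043]
wrist_force: [0.4, -0.1, -0.0]
opening: 0.001
```

Emit:
servo_tool(
  targets=[
    [0, 0, 0, 0.2, 0, 0, -1],
    [0, 0, 0, 0.4, 0, 0, -1],
    [0, 0, 0, 0.6, 0, 0, -1],
    [0, 0, 0, 0.8, 0, 0, -1],
    [0, 0, 0, 1, 0, 0, -1],
    [0, 0, 0, 1, 0, 0, -1],
    [0, 0, 0, 1, 0, 0, -1],
    [0, 0, 0, 1, 0, 0, -1],
  ],
)

```text
time_s: 42.95
eef_pos: [0.5001, -0.3647, 0.1228]
eef_rot: [0.706, 0.043, 0.706, -0.043]
wrist_force: [0.6, 0.5, 0.7]
opening: 0.001
```

```bash
python3 - <<'E'
from h import *
plan((0.4995,-0.3645,0.1265),-7)
snap("side","d29");snap("wrist","w29")
crop("w29","w29c",240,170,400,290,5)
crop("d29","d29c",310,200,380,270,10)
E
```

```text
t 42.95 rotvec [0.001  0.0005 0.0002] shift mm [-3.7  0.1 -0.7] F [0.62 0.54 0.74] open 0.001 pos [ 0.5001 -0.3647  0.1228]
```

View pics/w29c.png

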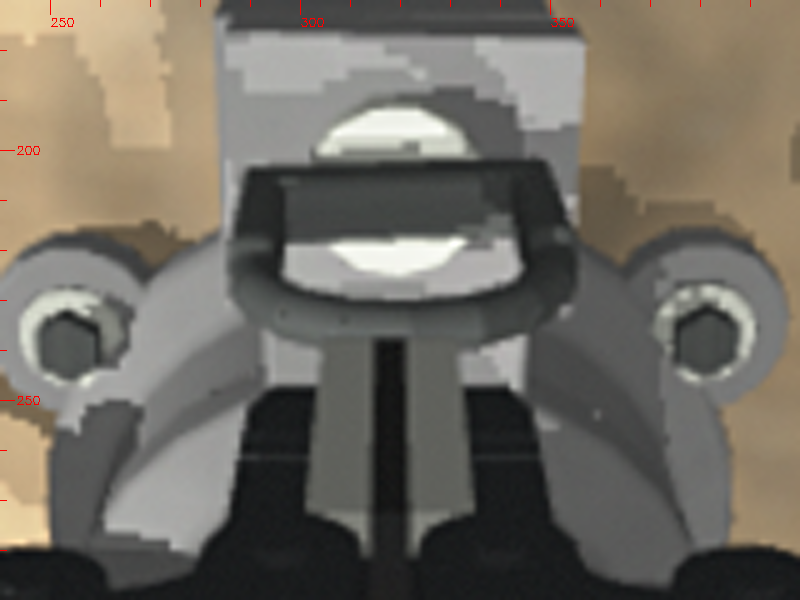

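View pics/d29c.png

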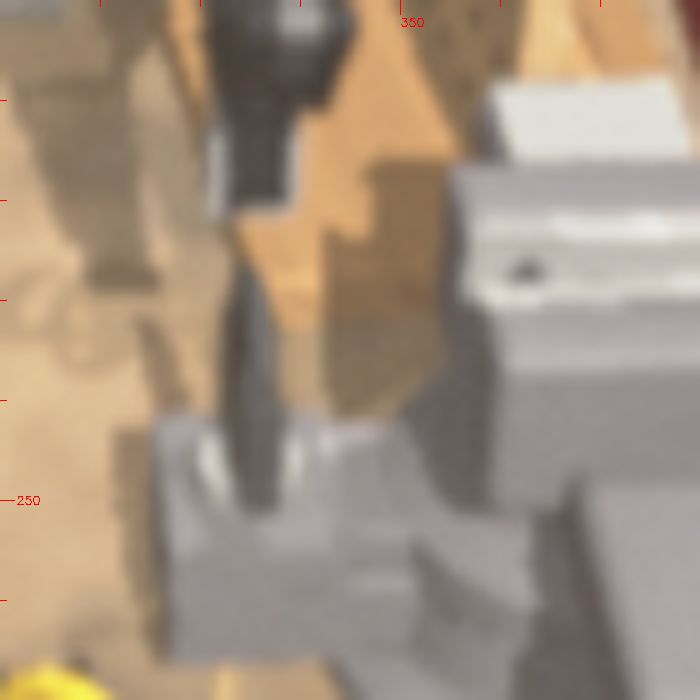

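```bash
python3 - <<'E'
from h import *
w=load("w28");T=np.linalg.inv(w["tool_from_camera"]);K=w["intrinsics"]
def pt(p):
    q=T@np.r_[p,1];r=np.hypot(q[0],q[1]);th=np.arctan2(r,q[2]);return K[0,2]+K[0,0]*th*q[0]/r,K[1,2]+K[1,1]*th*q[1]/r
for x in(0,-.005,-.01,-.015,-.02):print(x,[np.round(pt((x,0,z)),1) for z in(-.011,0,.011)])
d=load("d29")
for z in(.1228,.13,.14,.145,.15):print(z,proj(d,(.5001,-.3647,z)))
E
```

```text
0 [array([318.2, 216.9]), array([318.2, 234.2]), array([318.2, 250.7])]
-0.005 [array([318.2, 220. ]), array([318.2, 237.7]), array([318.2, 254.5])]
-0.01 [array([318.2, 223.2]), array([318.2, 241.3]), array([318.2, 258.4])]
-0.015 [array([318.2, 226.7]), array([318.2, 245.1]), array([318.2, 262.6])]
-0.02 [array([318.2, 230.3]), array([318.2, 249.2]), array([318.2, 266.9])]
0.1228 [334.26688256 229.26900484]
0.13 [334.38199805 226.94767635]
0.14 [334.54353453 223.69025849]
0.145 [334.62503359 222.04681243]
0.15 [334.70702576 220.39342275]
```

Emit:
servo_tool(
  targets=[
    [0, 0, 0, 2, 0, 0, -1],
    [0, 0, 0, 4, 0, 0, -1],
    [0, 0, 0, 6, 0, 0, -1],
    [0, 0, 0, 8, 0, 0, -1],
    [0, 0, 0, 10, 0, 0, -1],
    [0, 0, 0, 12, 0, 0, -1],
    [0, 0, 0, 14, 0, 0, -1],
    [0, 0, 0, 14, 0, 0, -1],
  ],
)

```text
time_s: 44.05
eef_pos: [0.5001, -0.3645, 0.1086]
eef_rot: [0.706, 0.043, 0.706, -0.043]
wrist_force: [0.9, -0.2, -0.4]
opening: 0.002
```

```bash
python3 - <<'E'
from h import *
plan((0.4995,-0.3645,0.1265),-7)
snap("side","d30");snap("wrist","w30")
crop("w30","w30c",240,170,400,290,5)
crop("d30","d30c",310,200,380,270,10)
E
```

```text
t 44.05 rotvec [ 0.0011  0.0002 -0.    ] shift mm [-17.9  -0.1  -0.6] F [ 0.86 -0.2  -0.44] open 0.002 pos [ 0.5001 -0.3645  0.1086]
```

View pics/w30c.png

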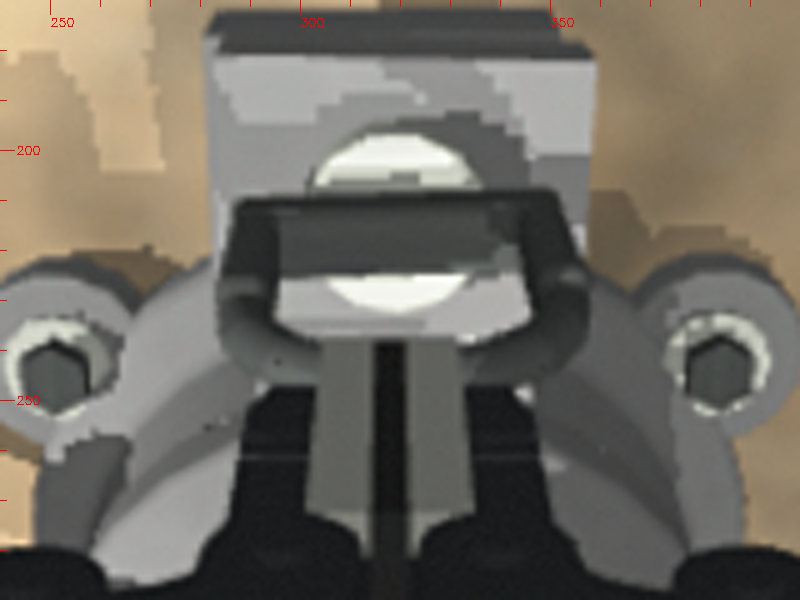

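View pics/d30c.png

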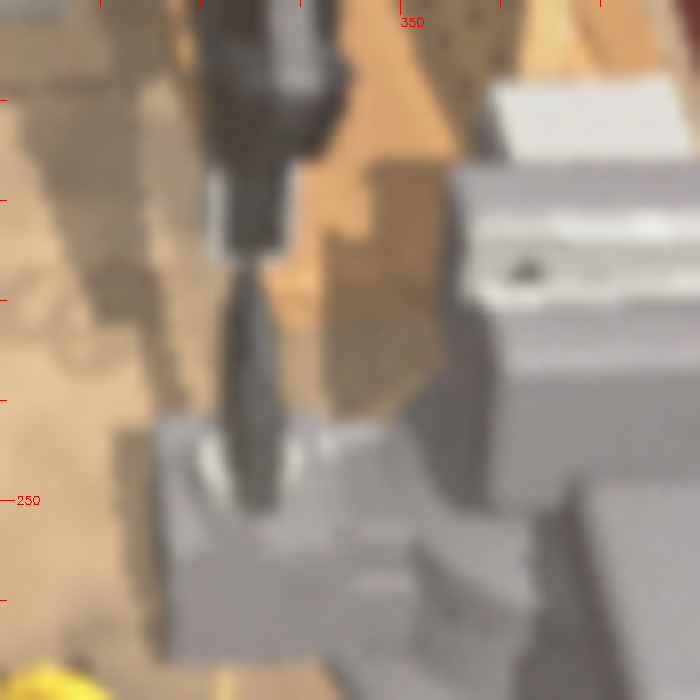

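Emit:
servo_tool(
  targets=[
    [0, 0, 0, 0.5, 0, 0, -1],
    [0, 0, 0, 1, 0, 0, -1],
    [0, 0, 0, 1.5, 0, 0, -1],
    [0, 0, 0, 2, 0, 0, -1],
    [0, 0, 0, 2.5, 0, 0, -1],
    [0, 0, 0, 3, 0, 0, -1],
    [0, 0, 0, 3, 0, 0, -1],
    [0, 0, 0, 3, 0, 0, -1],
  ],
)

```text
time_s: 45.15
eef_pos: [0.5002, -0.3647, 0.1059]
eef_rot: [0.706, 0.043, 0.706, -0.043]
wrist_force: [-0.7, 0.5, -0.1]
opening: -0.0
```

Emit:
servo_tool(
  targets=[
    [0, 0, 0, 0.3, 0, 0, -1],
    [0, 0, 0, 0.6, 0, 0, -1],
    [0, 0, 0, 0.9, 0, 0, -1],
    [0, 0, 0, 1.2, 0, 0, -1],
    [0, 0, 0, 1.5, 0, 0, -1],
    [0, 0, 0, 1.8, 0, 0, -1],
    [0, 0, 0, 2, 0, 0, -1],
    [0, 0, 0, 2, 0, 0, -1],
  ],
)

```text
time_s: 46.15
eef_pos: [0.5002, -0.3647, 0.1038]
eef_rot: [0.706, 0.043, 0.706, -0.043]
wrist_force: [0.2, -0.5, -0.2]
opening: -0.001
```

Emit:
servo_tool(
  targets=[
    [0, 0, 0, 0.4, 0, 0, -1],
    [0, 0, 0, 0.8, 0, 0, -1],
    [0, 0, 0, 1.2, 0, 0, -1],
    [0, 0, 0, 1.6, 0, 0, -1],
    [0, 0, 0, 2, 0, 0, -1],
    [0, 0, 0, 2.4, 0, 0, -1],
    [0, 0, 0, 2.5, 0, 0, -1],
    [0, 0, 0, 2.5, 0, 0, -1],
  ],
)

```text
time_s: 47.15
eef_pos: [0.5002, -0.3647, 0.1013]
eef_rot: [0.706, 0.043, 0.706, -0.043]
wrist_force: [0.3, -0.5, 1.8]
opening: 0.001
```

```bash
python3 - <<'E'
from h import *
plan((0.4995,-0.3645,0.1265),-7)
snap("side","d31");snap("wrist","w31")
crop("w31","w31c",240,170,400,290,5)
crop("d31","d31c",310,200,380,270,10)
E
```

```text
t 47.15 rotvec [0.001  0.0005 0.0003] shift mm [-25.2   0.1  -0.7] F [ 0.3  -0.5   1.76] open 0.001 pos [ 0.5002 -0.3647  0.1013]
```

View pics/w31c.png

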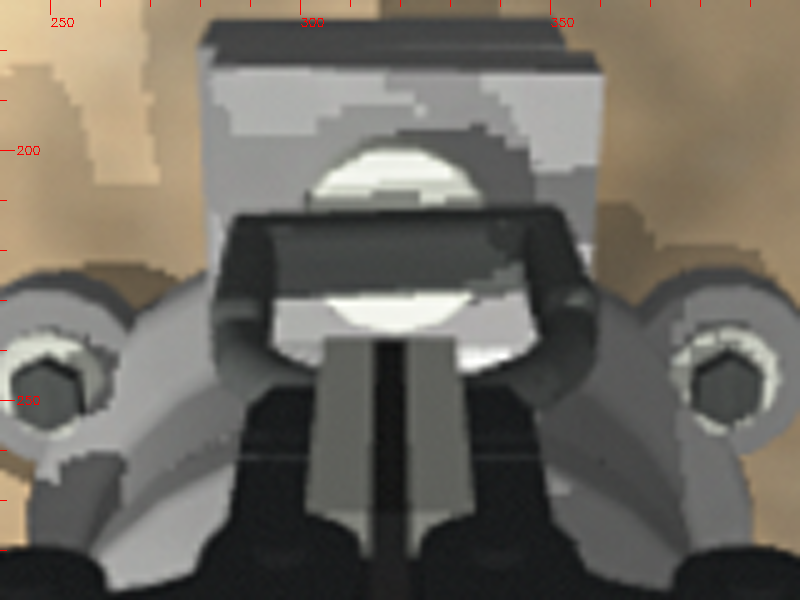

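View pics/d31c.png

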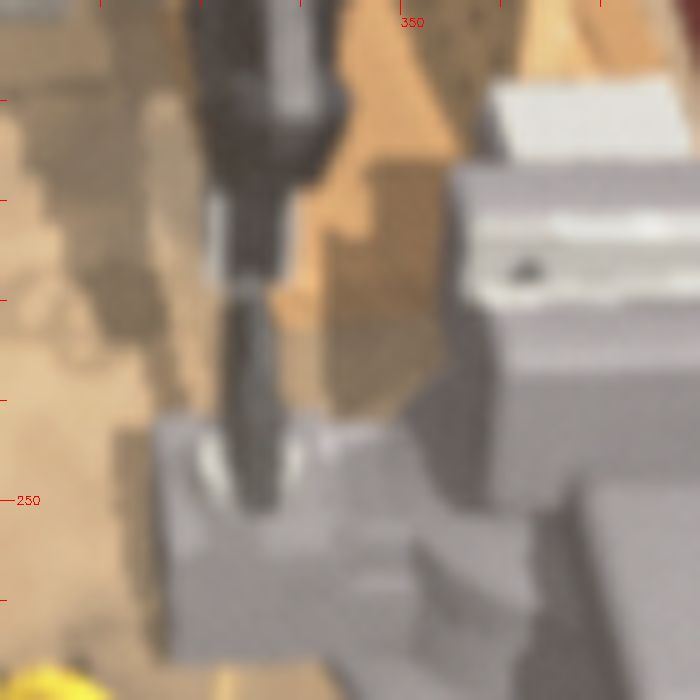

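Emit:
servo_tool(
  targets=[
    [0, 0, 0, 0.3, 0, 0, -1],
    [0, 0, 0, 0.6, 0, 0, -1],
    [0, 0, 0, 0.9, 0, 0, -1],
    [0, 0, 0, 1.2, 0, 0, -1],
    [0, 0, 0, 1.5, 0, 0, -1],
    [0, 0, 0, 1.5, 0, 0, -1],
    [0, 0, 0, 1.5, 0, 0, -1],
    [0, 0, 0, 1.5, 0, 0, -1],
  ],
)

```text
time_s: 48.25
eef_pos: [0.5002, -0.3647, 0.0999]
eef_rot: [0.706, 0.043, 0.706, -0.043]
wrist_force: [-0.5, 0.4, 0.8]
opening: -0.002
```

Emit:
servo_tool(
  targets=[
    [0, 0, 0, 0.3, 0, 0, -1],
    [0, 0, 0, 0.6, 0, 0, -1],
    [0, 0, 0, 0.9, 0, 0, -1],
    [0, 0, 0, 1.2, 0, 0, -1],
    [0, 0, 0, 1.5, 0, 0, -1],
    [0, 0, 0, 1.8, 0, 0, -1],
    [0, 0, 0, 1.8, 0, 0, -1],
    [0, 0, 0, 1.8, 0, 0, -1],
  ],
)

```text
time_s: 49.25
eef_pos: [0.5002, -0.3647, 0.0981]
eef_rot: [0.706, 0.043, 0.706, -0.043]
wrist_force: [0.9, 0.4, 0.3]
opening: -0.0
```

Emit:
servo_tool(
  targets=[
    [0, 0, 0, 0.3, 0, 0, -1],
    [0, 0, 0, 0.6, 0, 0, -1],
    [0, 0, 0, 0.9, 0, 0, -1],
    [0, 0, 0, 1.2, 0, 0, -1],
    [0, 0, 0, 1.5, 0, 0, -1],
    [0, 0, 0, 1.5, 0, 0, -1],
    [0, 0, 0, 1.5, 0, 0, -1],
    [0, 0, 0, 1.5, 0, 0, -1],
  ],
)

```text
time_s: 50.25
eef_pos: [0.5005, -0.365, 0.0971]
eef_rot: [0.706, 0.042, 0.705, -0.043]
wrist_force: [-0.0, -0.0, 5.5]
opening: -0.004
```

```bash
python3 - <<'E'
from h import *
plan((0.4995,-0.3645,0.1265),-7)
snap("side","d32");snap("wrist","w32")
crop("w32","w32c",240,170,400,290,5)
crop("d32","d32c",310,200,380,270,10)
E
```

```text
t 50.25 rotvec [0.001  0.0014 0.001 ] shift mm [-29.4   0.4  -1. ] F [-0.01 -0.01  5.48] open -0.004 pos [ 0.5005 -0.365   0.0971]
```

View pics/w32c.png

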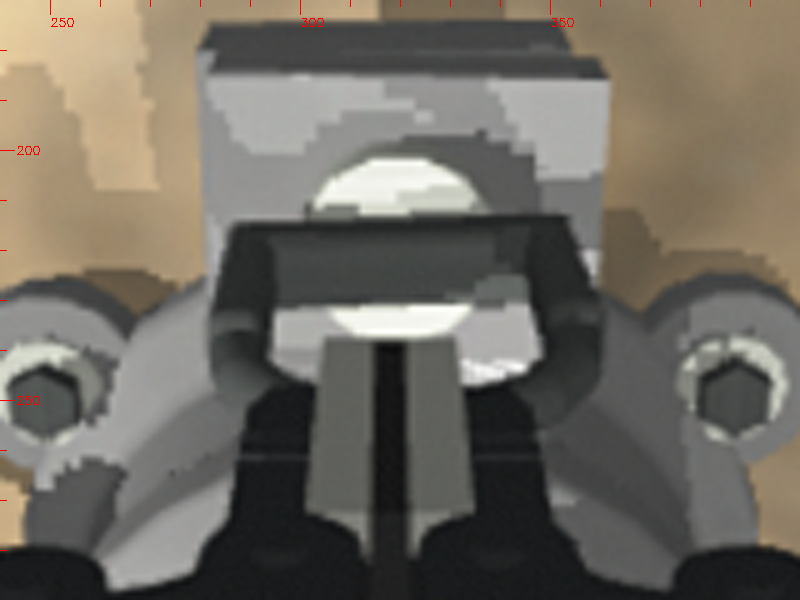

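View pics/d32c.png

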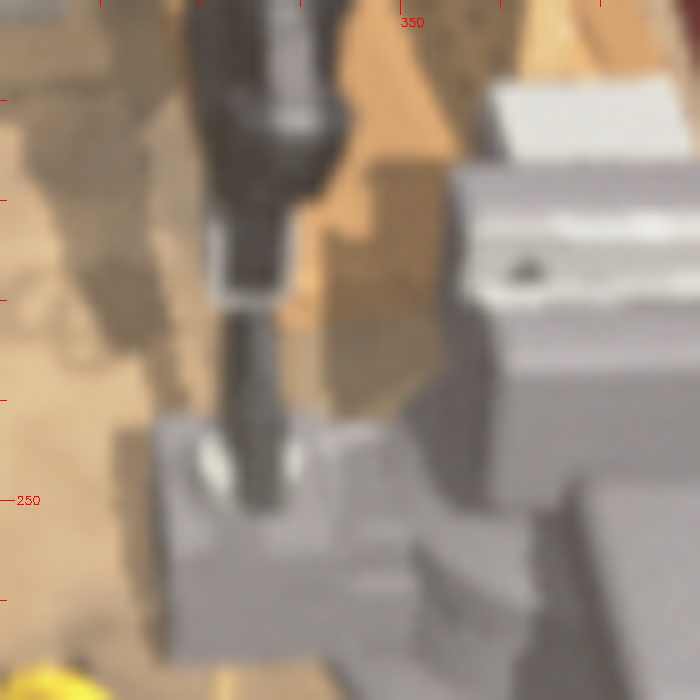

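Emit:
servo_tool(
  targets=[
    [0, 0, 0, 0.4, 0, 0, -1],
    [0, 0, 0, 0.8, 0, 0, -1],
    [0, 0, 0, 1.2, 0, 0, -1],
    [0, 0, 0, 1.6, 0, 0, -1],
    [0, 0, 0, 1.6, 0, 0, -1],
    [0, 0, 0, 1.6, 0, 0, -1],
    [0, 0, 0, 1.6, 0, 0, -1],
    [0, 0, 0, 1.6, 0, 0, -1],
  ],
)

```text
time_s: 51.35
eef_pos: [0.501, -0.3659, 0.0968]
eef_rot: [0.707, 0.042, 0.705, -0.044]
wrist_force: [-1.4, -0.9, 8.3]
opening: 0.002
```

Emit:
servo_tool(
  targets=[
    [0, 0, 0, -5, 0, 0, -1],
    [0, 0, 0, -20, 0, 0, -1],
    [0, 0, 0, -45, 0, 0, -1],
    [0, 0, 0, -75, 0, -5, -1],
    [0, 0, 0, -105, 0, -25, -1],
    [0, 0, 0, -125, 0, -50, -1],
    [0, 0, 0, -135, 0, -75, -1],
    [0, 0, 0, -135, 0, -75, -1],
  ],
)

```text
time_s: 52.35
eef_pos: [0.4257, -0.3568, 0.2332]
eef_rot: [0.707, 0.042, 0.704, -0.045]
wrist_force: [-0.4, -0.4, 0.1]
opening: 0.0
```

```bash
python3 - <<'E'
from h import *
plan((0.4995,-0.3645,0.1265),-7)
d=snap("side","d33");w=snap("wrist","w33");snap("scene","s33")
crop("d33","d33c",290,130,400,270,5)
crop("w33","w33c",240,170,400,290,5)
c=np.array([.50215,-.3650,0]);yaw=np.deg2rad(-6.6);x=np.array([np.cos(yaw),np.sin(yaw),0]);z=np.array([0,0,1.])
for tilt in (2,0,-2,-4):
  t=np.deg2rad(tilt);zz=np.cos(t)*z+np.sin(t)*x;xx=np.cos(t)*x-np.sin(t)*z;o=c+[0,0,.060];th=np.linspace(0,6.28,60)
  v=[proj(w,o+xx*.0055*np.cos(a)+zz*(.061+.0035*np.sin(a)))[1] for a in th]
  print(tilt,"top far/near",round(max(v),1),round(min(v),1),"collar",np.round([proj(w,o+xx*s*.014+zz*.009)[1] for s in(-1,1)],1),"side top",np.round(proj(d,o+zz*.0645),1),"collar",np.round(proj(d,o+zz*.0045),1))
E
```

```text
t 52.35 rotvec [-0.0003  0.0044  0.0043] shift mm [107.    1.8  73.7] F [-0.41 -0.41  0.06] open 0.0 pos [ 0.4257 -0.3568  0.2332]
2 top far/near 264.8 255.0 collar [226.6 247.8] side top [336.  228.7] collar [334.2 247.3]
0 top far/near 263.1 253.1 collar [226.2 247.8] side top [335.1 228.7] collar [334.2 247.3]
-2 top far/near 261.3 251.2 collar [225.8 247.7] side top [334.2 228.8] collar [334.1 247.3]
-4 top far/near 259.5 249.3 collar [225.4 247.7] side top [333.3 228.8] collar [334.1 247.3]
```

View pics/d33c.png

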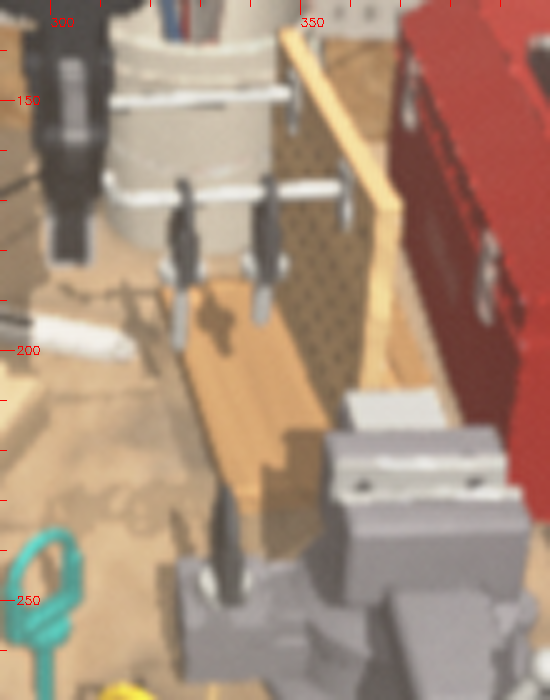

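View pics/w33c.png

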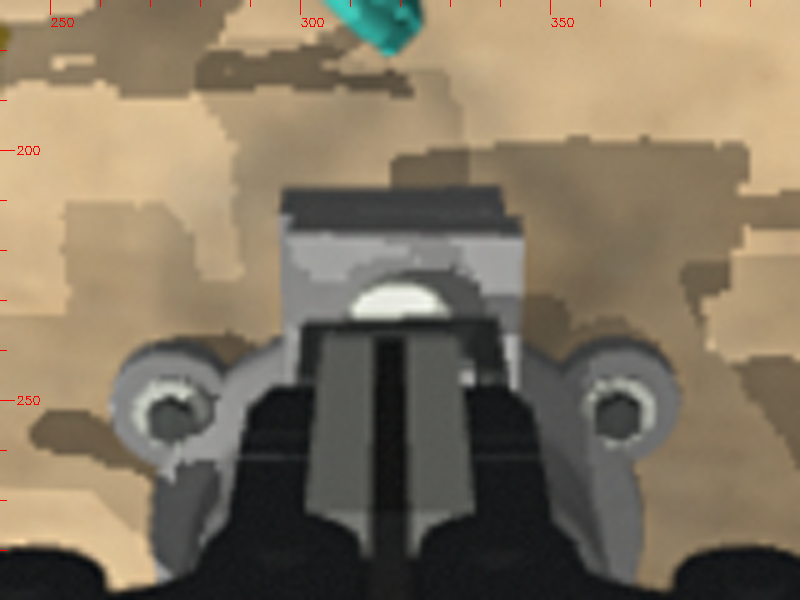

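```bash
python3 - <<'E'
from h import *
crop("d33","d33d",315,215,365,265,12)
E
```

```text
(no output)
```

View pics/d33d.png

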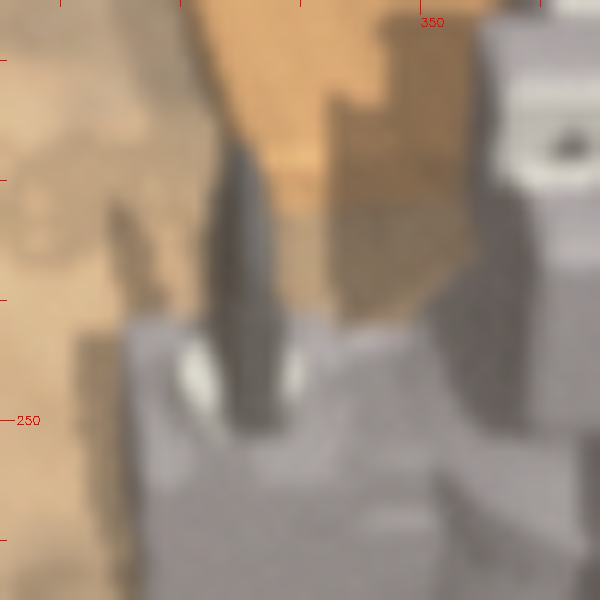

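View pics/s33.png

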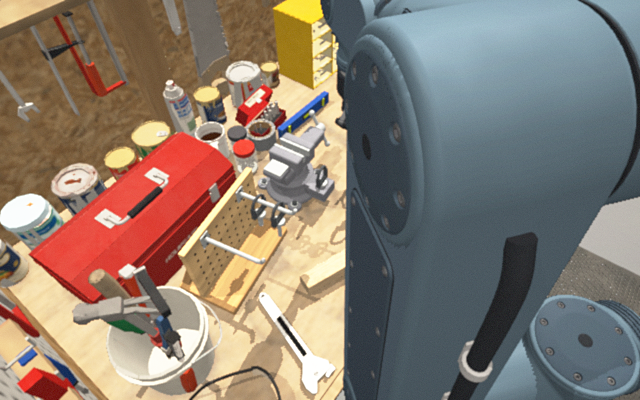

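```bash
python3 -c "
from bench import ctrl
print(ctrl.hand_in())"
```

```text
the job is handed in; nothing more can be done
None
```

The job is handed in at about 52 s of the 72 s. Both thinner pins hang on the spare hook, and the thick pin is through both lugs with its collar down on the head's lug. `hand_in` gives no verdict.

**What I did:** I hung the two thinner pins on the spare hook, one at a time. I then put the thick pin into the head's hole and used it to bring the head about 7 mm towards -y. At that point it dropped into the base's hole, and I lowered it until the collar met the lug.

**Last checks:**
- **Thinner pins:** the last side and scene pictures show both hanging upright on the spare rod.
- **Seating:** I pressed on the thick pin's loop with the shut fingers, up to about 8 N. It did not go down any further. The collar's edges in the wrist picture fall where they should for a seated pin, to within about 2 mm.
- **Forces:** the wrist readings at the ends of moves over the vise stayed under 10 N. The highest I saw anywhere was a brief 25 N when the first pin met the hook rod.
- **Other things on the bench:** the robot ended clear of everything. The wrench, offcut and oil can were never approached, but I did not measure where they were at the end.

**Less certain:**
- **Lean:** the thick pin leans about 2 to 3° towards the robot, within the 6° limit.
- **Pin height:** the loop's top in the last side picture looked some 2 pixels (about 7 mm) higher than it should for a seated pin. The collar view and the press test disagree with that, and I trusted them.
- **Finger offset:** the shut fingertips ended about 25 mm short of the stated TCP. My touch test on the loop therefore rests on an offset read from the pictures, good to a few millimetres, so it is weaker evidence for the pin's height than the press.

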